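# Draw the firing tray out of the kiln with the pull hook

### The arm

A 6-joint arm with a two-finger parallel gripper is mounted at the origin on the work surface. World frame = base frame: x ahead of the robot, y to its left, z up, the work surface at z = 0. Lengths are in mm, angles in rad, forces in N, time in s.
With the tool pointing down it reaches from about 250 to 800 mm from the base axis. Payload 3.9 kg.
Tool frame: the origin (TCP) lies midway between the tips of the shut fingers; the grasp point (between the pads) lies 19 mm behind it; z points along the fingers, x is the direction in which the jaws open and shut, and the axes are right-handed (so a half turn about z gives the same grasp; the last joint's range is limited). The gripper opens to 85 mm and grips with 20 to 120 N. Pads are 22 mm wide; open, the fingers measure 114 mm over their backs; the gripper's body (76 mm by 85 mm) begins 54 mm behind the grasp point. The pads swing forward as they close: fully open they stand 13 mm farther back than shut.
Start: joints at [-1.296, 0.26, -0.138, 1.173, 0, 1.571], TCP at [142.457, -505.293, 231.304] pointing down, gripper open.
Joint ranges: [-2.78, 2.78], [-0.83, 1.72], [-1.28, 1.37], [-1.9, 2.12], [-1.57, 1.48], [-3.14, 3.14]. Speed limits (rad/s): [2.57, 2.57, 3.14, 3.14, 3.14, 3.14].

### API

Orientations are given as a rotation vector (axis times angle).
In Python, from workcell import telemetry, imaging, job gives the robot as it stands.
- The arm moves only by the tool drive_tool, never from a script. Its argument "steps" is a list of rows, each an object with "gripper": the opening, from -1 (shut) to 1 (fully open); "slide": the shift along the world's x, y, z in mm, a list of three; "twist": the turn about the world's z in degrees. In form: [{"gripper": gripper, "slide": [tx, ty, tz], "twist": twist}, ...]. A call has exactly 5 rows; each row shifts and turns the pose as measured when the row begins; what a row does not reach is not made up. A row lasts 1/8 s, in which the tool goes at most 62.5 mm and 10.7 degrees, less where a joint would pass 70% of its speed; a pose out of reach is approached as far as the arm can. A call is refused whole if a number of a shift passes 62.5 or a number of a turn 10.7, either way. A call with a gripper value outside its range is refused whole. The fingers move at their own pace and stop on an object; "squeeze" is the grip in N (left out, the last holds). Time passes only in rows, so rows that do not move let the fingers close, or fill a call up. It gives the time, the measured TCP pose, the force and the opening at its end, in the units of the state.
- telemetry.get_state(): the state, without advancing time (a new reading comes with each control period).
- imaging.get_image(name): name is "scene" or "top"; returns (picture, depth): 480x640x3 uint8, red, green, blue; 480x640 float32, mm along the optical axis (not along the pixel's ray), 0 where there is no reading.
- imaging.get_calibration(name): a dict with "fx", "fy", "cx", "cy" (pixels), "world_to_cam" (4x4, takes a point from world to camera coordinates). Camera axes: x right, y down, z forward; pixel columns grow to the right and rows downward; lengths in mm; the calibration is good to about 2 mm. A picture is of the moment at which its call begins. get_calibration takes no time and is no camera call.
- job.job_done(): hands the job in, once; it reports no verdict.
The state is a dict: "time": time; "joint_positions": joint angles; "qd": joint speeds; "joint_torque": joint torques, N m; "eef_pos": TCP position; "tool_rot": TCP orientation; "force": force on the tool from outside, world axes, zero at the start; "moment": the same for the moment, N m; "gripper_width": finger opening in mm.
Only numpy, scipy, OpenCV 4.12 (cv2) and the standard library are available. Lean on these libraries where they do the work, as an engineer would, in place of code of your own. Each camera call takes 0.05 s, during which the arm holds its last target.

### The job

Take the pull hook from its rest, put its point down through the loop on the kiln's firing tray and draw the tray gently out until it comes up against the stop bar; keep a light pull on it there for a moment so that it is seated, without straining the loop. Then unhook and lay the hook back in its rest. Move the tray only with the hook, keep the cup standing in it, and leave everything else on the bench alone.

Things in the scene. Friction and masses are not known exactly. Their poses are not given: they have to be found in the camera images.
- hook_grip (a point): Pull hook, a hand tool: wooden handle bar 110 mm long (along its x), 22 mm wide (y), 24 mm high (z); this point is the centre of the handle. x runs from the handle along an 8 mm steel rod, on the handle's middle line, to the hook; z is up as it lies in its rest. At x = 165 mm the rod turns down into a 7 mm thick point, raked slightly back. 160 g, balanced some 20 mm ahead of this point.
- hook_tip (a point): Lower end of the hook's point: 160 mm ahead of and 30 mm below the centre of the handle. Same axes as the handle.
- rest: Fixed wooden rest for the hook: base plate 8 mm thick with two open-topped forks; origin on the bench under the centre of the handle of a hook lying in it, x towards the hook's end, z up. The rear fork at x = -45 mm (12 mm long) holds the handle between cheeks 30 mm apart that reach 61 mm above the bench; the front fork at x = +100 mm holds the rod between cheeks 20 mm apart that reach 67 mm. A hook lying in it has its handle centre 55 mm above the bench.
- kiln: Cold bench kiln, fixed, 320 mm wide, 240 mm high. Origin on the bench below the middle of its mouth; x points into the chamber (150 mm wide), z up. In front of the mouth a slideway reaches to x = -220 mm, its surface 30 mm above the bench, with 12 mm high rails at y = +-58 mm (inner faces); the tray is drawn along it towards -x.
- stop_zone (a point): NOT the stop bar itself: middle of the stretch of slideway (kiln x = -144 mm) where the rigid steel stop bar (12 mm thick, 18 mm high, across the slideway) is clamped. Its face to the kiln (stop_face) is anywhere within 25 mm along x, not measured: look or feel for it, moving below 20 mm/s, after 60 to 155 mm of travel. To seat the tray, pull it on the bar with 4 to 7 N above sliding friction for half a second.
- tray: Loose steel firing tray on the slideway, 150 mm long (x), 110 mm wide (y), sides 20 mm and front plate 44 mm high; origin at the centre of its underside, x points into the kiln, front plate at x = -75 mm. With the cup 0.5 to 0.9 kg; it slides with some 2 to 5 N of friction and 3 mm of side play.
- loop (a point): Centre of the flat (level) pull loop on the tray's front: a ring of 5 mm wire with an 18 mm opening, 22 mm in front of the front plate, 36 mm above the slideway (66 mm above the bench). Open from above and below. Axes as the tray's. A hook handle held level 18 mm above this point puts the hook's end 12 mm below it. The loop bends if the hook loads it with more than 20 N. The hook's end held so passes over the stop bar by 6 mm.
- tray_front (a point): Middle of the front face of the tray, 9 mm above the slideway; x points into the kiln.
- cup: Brass cup casting standing loose in the tray, 60 mm across, 62 mm high; origin at the centre of its underside, z up.
- bench_block: Bystander: square steel bench block, 80 x 80 mm, 35 mm high; origin at the centre of its underside.
- jar: Bystander: small glass jar with a metal cap, 52 mm across, 50 mm high; origin at the centre of its underside.
- bangle: Bystander: plain metal bangle lying flat, 68 mm across, 22 mm high; origin at the centre of its underside.
- bell: Bystander: small bell-shaped brass casting standing up, 60 mm across, 60 mm high; origin at the centre of its underside.
- brush: Bystander: hand brush with a straight handle, no hook, lying on the bench.
- mould: Bystander: dark tapered round mould, 68 mm across, 100 mm high; origin at the centre of its underside.
Mind the look-alikes: they are no part of the job. Of the things that look like the part that bears hook_grip, the smaller one is meant.

How it is judged (in metres and radians):
On the way, in this order (a step that is already met when the one before it is completed fails the run):
1. the hook's point is down through the tray's loop (x of hook_tip in the frame of loop between -0.014 and 0.012 m and y of hook_tip in the frame of loop between -0.011 and 0.011 m and z of hook_tip in the frame of loop between -0.04 and -0.004 m), for 0.2 s.
2. with the hook still in the loop, the tray is held against the stop bar with more than 2.5 N (all of step 1 and x of tray_front in the frame of stop_face between -0.003 and 0.003 m and contact force between tray and stop above 2.5 N), for 0.3 s.
At the end, for the whole second after the job is handed in: The tray's front is within 3 mm of the stop bar's face; the hook lies released in both forks of its rest, point down (handle centre within 15 mm lengthwise, 8 mm sideways and 5 mm in height of its place, turned less than 0.09 rad); the cup stands upright in the tray; the tray is at rest (x of tray_front in the frame of stop_face between -0.003 and 0.003 m and x of hook_grip in the frame of rest between -0.015 and 0.015 m and y of hook_grip in the frame of rest between -0.008 and 0.008 m and z of hook_grip in the frame of rest between 0.05 and 0.06 m and angle between the x axis of hook_grip and the x axis of rest, either way round below 0.09 rad and x of hook_tip in the frame of rest above 0.1 m and angle between hook_grip's own z axis and vertical below 0.15 rad and angle between cup's own z axis and vertical below 0.1 rad and z of cup in the frame of tray between 0 and 0.012 m and horizontal distance between cup and tray below 0.07 m and linear speed of tray below 0.01 m/s); the robot touches nothing.
It fails at once if the hook loads the tray with more than 20 N (contact force between hook and tray above 20 N).
It fails at once if the robot itself touches the tray or the cup (contact force between any of the arm, the fingers and tray above 0.5 N or contact force between any of the arm, the fingers and cup above 0.5 N).
It fails at once if the cup tips (angle between cup's own z axis and vertical above 0.35 rad).
It fails at once if the tray tips or is lifted (angle between tray's own z axis and vertical above 0.12 rad or z of tray in the frame of kiln above 0.045 m).
It fails at once if a bystander is moved by more than 15 mm (distance of any of bench_block, jar, bangle, bell, brush, mould from where it was at the start of the episode above 0.015 m).
It also fails if it takes over 67 s, if anything falls off the work surface, if the arm or the gripper's body presses on something with over 40 N, if the wrist force passes 120 N, or if a joint passes its speed limit or range.

## Working session

There is one attempt and no reset: what is moved stays moved. The work goes in short steps, Python scripts to look and compute and a tool call to move; the robot and the scene stay as the last step left them, time stands still between calls to the robot, and variables do not carry over. Pictures are saved under pics/ and viewed, and the job is handed in when it is done.

Besides the shell and the picture viewer there is one more tool, called after "Request:" by a JSON object that holds its "api" and its "payload", one argument or row to a line. drive_tool: Moves the arm, as the interface text tells. Its arguments: {"type":"object","properties":{"steps":{"type":"array"},"squeeze":{"type":"number"}},"required":["steps"]}

```bash
mkdir -p pics
cat > h.py <<'E'
import numpy as np, cv2
from workcell import telemetry, imaging, job
def snap(n):
    im,d=imaging.get_image(n); c=imaging.get_calibration(n)
    np.savez(f'{n}.npz',im=im,d=d,K=np.array([c['fx'],c['fy'],c['cx'],c['cy']]),T=np.array(c['world_to_cam']))
    return im,d
def load(n):
    z=np.load(f'{n}.npz'); return z['im'],z['d'],z['K'],z['T']
def world(n):
    im,d,K,T=load(n); v,u=np.mgrid[0:480,0:640]
    P=np.stack([(u-K[2])*d/K[0],(v-K[3])*d/K[1],d,np.ones_like(d)],-1)
    W=P@np.linalg.inv(T).T
    return W[...,:3]
def proj(n,p):
    im,d,K,T=load(n); q=T@np.append(p,1); return K[0]*q[0]/q[2]+K[2],K[1]*q[1]/q[2]+K[3]
def save(im,f): cv2.imwrite(f,im[...,::-1])
E
python3 - <<'E'
from h import *
print(telemetry.get_state())
for n in('scene','top'):
    im,d=snap(n); save(im,f'pics/{n}0.png'); _,_,K,T=load(n); print(n,K,np.linalg.inv(T).round(2))
E
```

```text
{'time': 0.0, 'joint_positions': array([-1.29601906e+00,  2.60674202e-01, -1.39369838e-01,  1.17269212e+00,
       -2.66773641e-05,  1.57084190e+00]), 'qd': array([-0.00095493, -0.00021346,  0.00160753, -0.00084058,  0.00055539,
       -0.00227832]), 'joint_torque': array([ 4.69758961e-04, -4.05680537e+01,  2.53919953e+01,  1.86548388e-02,
        2.43329923e-04, -2.92577695e-06]), 'eef_pos': array([ 142.25758163, -504.65534604,  230.46975305]), 'tool_rot': array([-2.50378996e+00,  1.89562985e+00,  2.45383203e-03]), 'force': array([ 0.03540264, -0.0383134 ,  0.38892934]), 'moment': array([ 0.0306658 , -0.02850332,  0.00378233]), 'gripper_width': 85.35919948706986}
scene [535.81020663 535.81020663 317.41217128 233.60673999] [[ 2.50000e-01  6.10000e-01 -7.60000e-01  1.50824e+03]
 [ 9.70000e-01 -1.50000e-01  2.00000e-01 -2.83410e+02]
 [ 1.00000e-02 -7.80000e-01 -6.20000e-01  8.34950e+02]
 [ 0.00000e+00  0.00000e+00  0.00000e+00  1.00000e+00]]
top [464.67736226 464.67736226 322.44376597 241.61070403] [[-0.00000e+00 -1.00000e+00  6.00000e-02  5.02060e+02]
 [-1.00000e+00  1.00000e-02  1.00000e-02 -6.53900e+01]
 [-1.00000e-02 -6.00000e-02 -1.00000e+00  1.13476e+03]
 [ 0.00000e+00  0.00000e+00  0.00000e+00  1.00000e+00]]
```

View pics/scene0.png

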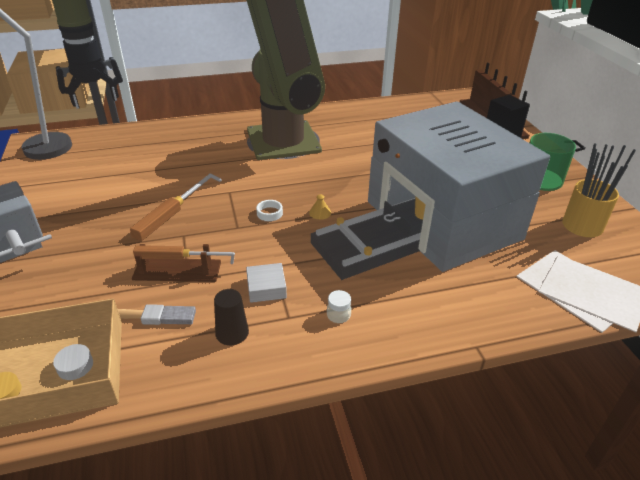

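View pics/top0.png

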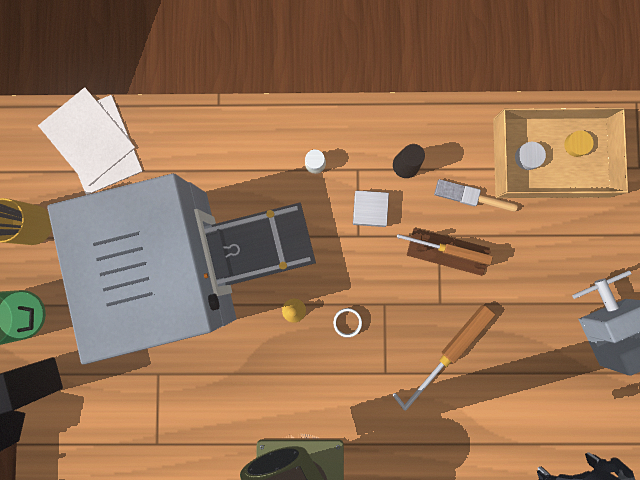

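Candidates for the hook are the one in the wooden rest (top, about 450,250) and a larger lookalike lying flat on the bench (top, about 445,355). The smaller one in the rest fits the description. I'll confirm that in enlarged crops.

Run:
```python
from h import *
im,_,_,_=load('top')
a=cv2.resize(im[215:290,380:510],None,fx=6,fy=6,interpolation=cv2.INTER_CUBIC); save(a,'pics/rest_crop.png')
a=cv2.resize(im[180:310,190:330],None,fx=4.6,fy=4.6,interpolation=cv2.INTER_CUBIC); save(a,'pics/tray_crop.png')
W=world('top')
for u,v in [(490,257),(470,254),(455,250),(440,246),(420,240),(405,237),(399,235),(232,250),(222,250),(250,250),(271,214),(282,266),(277,240),(205,212),(226,290),(300,206),(314,262),(190,250),(130,270)]:
    print(u,v,W[v,u].round(1))
```

```text
490 257 [ 532.3 -439.2   66.1]
470 254 [ 539.4 -393.9   65.4]
455 250 [ 548.8 -359.8   65.5]
440 246 [ 558.3 -326.1   63.3]
420 240 [ 572.8 -281.8   56.4]
405 237 [ 579.7 -246.6   59.6]
399 235 [ 584.7 -233.3   56.2]
232 250 [553.  160.5  30.6]
222 250 [551.2 174.7  73.3]
250 250 [552.9 118.   28.1]
271 214 [636.2  65.2  51.4]
282 266 [514.1  39.   54.4]
277 240 [575.2  51.4  47.9]
205 212 [640.3 217.5  63. ]
226 290 [459.7 165.6  69.7]
300 206 [657.8  -1.7  29.4]
314 262 [523.5 -34.8  32.1]
190 250 [543.8 199.2 239.3]
130 270 [505.7 314.3 240.6]
```

View pics/rest_crop.png

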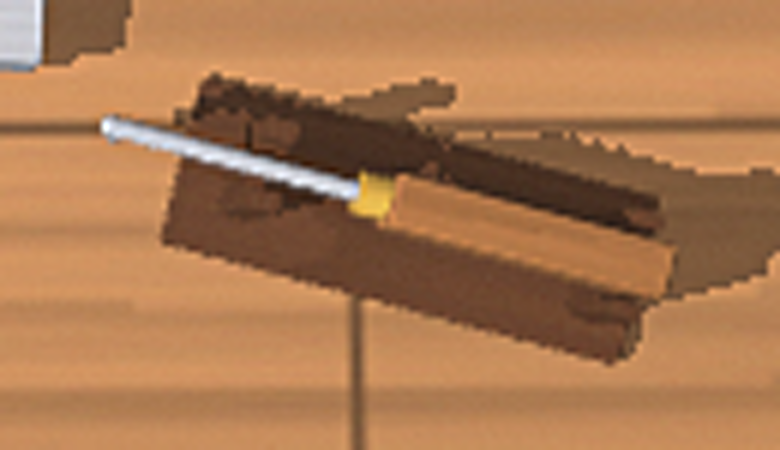

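View pics/tray_crop.png

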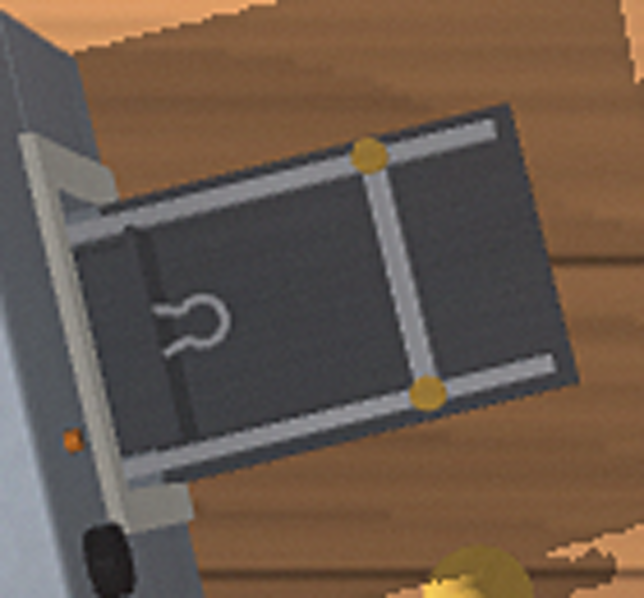

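The crop confirms it: the small hook lies in the rest, heading up-left in the top view, with its point at about (398,235). The loop is at about (232,250) and the stop bar, between its brass clamps, runs (271,214)–(283,266). Next I'll measure these precisely.

Run:
```python
from h import *
im,d,K,T=load('top'); W=world('top'); hsv=cv2.cvtColor(im,cv2.COLOR_RGB2HSV)
v,u=np.mgrid[0:480,0:640]
def line(P):
    c=P[:,:2].mean(0); a=np.linalg.svd(P[:,:2]-c,full_matrices=0)[2][0]; a*=np.sign(a[1]); return c,a,np.degrees(np.arctan2(a[1],a[0]))
roi=(u>380)&(u<510)&(v>225)&(v<275)
hm=roi&(W[...,2]>61)&(W[...,2]<72)&(hsv[...,2]>125)&(hsv[...,1]>90)&(u>438)
P=W[hm]; c,a,ang=line(P); s=(P[:,:2]-c)@a; t=(P[:,:2]-c)@[-a[1],a[0]]
print('handle',hm.sum(),c,ang,s.min(),s.max(),t.min(),t.max(),P[:,2].mean(), 'mid',c+a*(s.min()+s.max())/2)
rm=roi&(W[...,2]>45)&(hsv[...,1]<70)&(hsv[...,2]>110)
P=W[rm]; c2,a2,ang2=line(P); print('rod',rm.sum(),c2,ang2,P[:,2].mean(),'tip end',P[P[:,1].argmax()], 'along from c',((P[:,:2]-c)@a).max())
print('off rod centre from handle line',(c2-c)@[-a[1],a[0]])
vis=im.copy(); vis[hm]=[0,255,0]; vis[rm]=[255,0,0]
# loop
lr=(u>215)&(u<245)&(v>235)&(v<262)
lm=lr&(hsv[...,2]>110)&(W[...,2]>20); print('loop z',np.sort(W[lm][:,2]).round()[::5]); vis[lm]=[0,255,0]
# rails / stop bar
for n,r in dict(railA=(u>215)&(u<300)&(v>200)&(v<232),railB=(u>225)&(u<312)&(v>255)&(v<285)).items():
    m=r&(W[...,2]>37)&(W[...,2]<47)&(hsv[...,2]>115)&(hsv[...,1]<60); print(n,m.sum(),line(W[m])); vis[m]=[255,0,255]
m=(u>268)&(u<288)&(v>218)&(v<262)&(W[...,2]>43)&(W[...,2]<53)&(hsv[...,2]>115); print('bar',m.sum(),line(W[m]),W[m][:,2].mean()); vis[m]=[255,255,0]
save(cv2.resize(vis[190:310,200:330],None,fx=4.6,fy=4.6,interpolation=0),'pics/m1.png')
save(cv2.resize(vis[215:290,380:510],None,fx=6,fy=6,interpolation=0),'pics/m2.png')
for n,(a,b) in dict(bell=(292,310),bang=(348,323),jar=(315,160),mould=(409,160),block=(370,208)).items(): print(n,W[b,a].round())
```

```text
handle 460 [ 540.33051046 -386.38034873] 74.46374584202488 -57.53751119907795 62.93996956591135 -10.9760857381311 10.465682592815083 66.08977298349836 mid [ 541.05402947 -383.77781932]
rod 142 [ 571.10024051 -275.80035034] 74.29115172378141 57.498667454417586 tip end [ 582.32783293 -228.4649586    57.44718978] along from c 163.96386151496614
off rod centre from handle line -0.026801454210920662
loop z [63. 66. 66. 67. 68. 68. 68. 69. 69. 69. 70.]
railA 316 (array([626.30558263, 100.37818032]), array([-0.20819051,  0.97808829]), np.float64(102.01633276040805))
railB 280 (array([507.82958009,  74.70704919]), array([-0.2468777 ,  0.96904665]), np.float64(104.29282727025009))
bar 206 (array([575.85700616,  52.59986357]), array([0.97008395, 0.24276971]), np.float64(14.050068672012225)) 47.37585654621108
bell [413.  16.  57.]
bang [ 376. -116.   -3.]
jar [764. -39.  51.]
mould [ 751. -252.  100.]
block [ 651. -168.   38.]
```

View pics/m1.png

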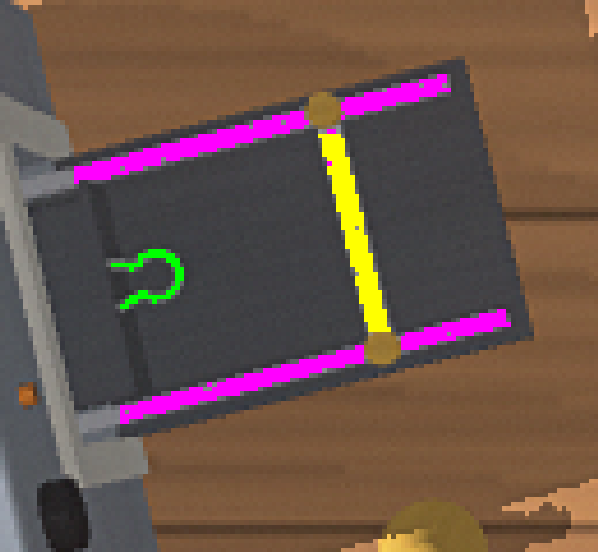

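View pics/m2.png

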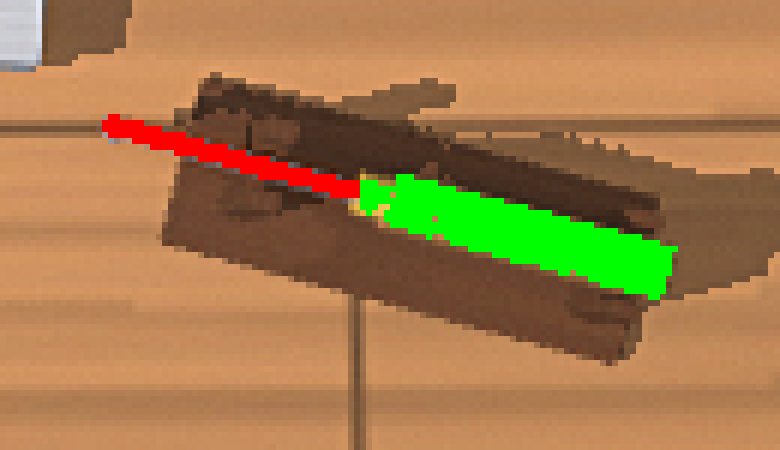

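Run:
```python
from h import *
from scipy.optimize import least_squares
im,d,K,T=load('top'); W=world('top'); hsv=cv2.cvtColor(im,cv2.COLOR_RGB2HSV)
v,u=np.mgrid[0:480,0:640]
lm=(u>226)&(u<245)&(v>235)&(v<262)&(hsv[...,2]>100)
C=np.linalg.inv(T); o=C[:3,3]
uu,vv=u[lm],v[lm]; r=np.stack([(uu-K[2])/K[0],(vv-K[3])/K[1],np.ones(len(uu))],1)@C[:3,:3].T
P=o+r*((66-o[2])/r[:,2])[:,None]; w=hsv[...,2][lm]/255.
ang=np.radians(103.6); ax=np.array([np.cos(ang),np.sin(ang)]); ay=np.array([-ax[1],ax[0]])
f=lambda q:w*(np.hypot(P[:,0]-q[0],P[:,1]-q[1])-11.5)
s=least_squares(f,[555,158],loss='soft_l1'); print('loop',s.x,s.cost,len(P))
L=s.x
f=lambda q:w*(np.hypot(P[:,0]-q[0],P[:,1]-q[1])-q[2])
print(least_squares(f,[555,158,11],loss='soft_l1').x)
A=np.array([626.3,100.4]);B=np.array([507.8,74.7]); bar=np.array([575.9,52.6])
# mid between rails
print('lat loop',(L-A)@ay,(L-B)@ay, 'bar ahead of loop',(bar-L)@ax)
m=(u>268)&(u<288)&(v>222)&(v<258)&(W[...,2]>43)&(W[...,2]<53)
print(np.percentile((W[m][:,:2]-L)@ax,[2,10,50,90,98]))
for k in (0.,150): print('hook handle goal', L-160*ax - k*ax)
print(ax)
a=np.radians(74.4);print('grip pt x=15',np.array([539.4,-389.8])+15*np.array([np.cos(a),np.sin(a)]))
```

```text
loop [552.48016127 150.69995312] 23.407393015485678 57
[552.30453877 151.10867985  12.335632  ]
lat loop 59.92236704816391 -61.29816382713033 bar ahead of loop -100.85631895937574
[-106.73115114 -105.9088288  -100.944295    -95.76688176  -94.78733185]
hook handle goal [590.10289937  -4.81380697]
hook handle goal [ 625.37421633 -150.60795706]
[-0.23514211  0.971961  ]
grip pt x=15 [ 543.43379731 -375.3525615 ]
```

Request:
{"api": "drive_tool", "payload": {
  "steps": [
    {"gripper":1,"slide":[40,13,0],"twist":8},
    {"gripper":1,"slide":[50,16,0],"twist":10},
    {"gripper":1,"slide":[50,16,0],"twist":10},
    {"gripper":1,"slide":[50,16,0],"twist":10},
    {"gripper":1,"slide":[50,16,0],"twist":10}
  ],
  "squeeze": 60
}}

```text
time: 0.72
eef_pos: [384.6, -425.5, 228.2]
tool_rot: [-3.065, 0.685, 0.009]
force: [-1.1, -0.9, -0.3]
gripper_width: 85.3
```

Request:
{"api": "drive_tool", "payload": {
  "steps": [
    {"gripper":1,"slide":[50,16,0],"twist":5},
    {"gripper":1,"slide":[50,16,0],"twist":4},
    {"gripper":1,"slide":[40,12,-30],"twist":0},
    {"gripper":1,"slide":[15,5,-40],"twist":0},
    {"gripper":1,"slide":[0,0,-30],"twist":0}
  ]
}}

```text
time: 1.35
eef_pos: [550.0, -372.6, 125.5]
tool_rot: [3.112, -0.423, -0.003]
force: [-0.0, -0.2, 0.2]
gripper_width: 85.4
```

```bash
cat >> h.py <<'E'
def pose():
    from scipy.spatial.transform import Rotation as R
    s=telemetry.get_state(); M=R.from_rotvec(s['tool_rot']).as_matrix()
    print('t',round(s['time'],2),'p',s['eef_pos'].round(1),'xhead',np.degrees(np.arctan2(M[1,0],M[0,0])).round(2),'z',M[:,2].round(3),'F',s['force'].round(2),'M',s['moment'].round(2),'w',round(s['gripper_width'],1))
    return s
E
python3 -c "
from h import *
pose()"
```

```text
t 1.35 p [ 550.  -372.6  125.5] xhead -15.47 z [-0.002 -0.001 -1.   ] F [-0.   -0.2   0.19] M [ 0.01 -0.01  0.01] w 85.4
```

Request:
{"api": "drive_tool", "payload": {
  "steps": [
    {"gripper":1,"slide":[-6,-3,-15],"twist":0},
    {"gripper":1,"slide":[0,0,-20],"twist":0},
    {"gripper":1,"slide":[0,0,-20],"twist":0},
    {"gripper":1,"slide":[0,0,-15],"twist":0},
    {"gripper":1,"slide":[0,0,0],"twist":0}
  ]
}}

```text
time: 1.98
eef_pos: [540.6, -372.1, 46.4]
tool_rot: [-3.109, 0.42, 0.02]
force: [0.7, -1.0, -0.4]
gripper_width: 85.2
```

```bash
python3 -c "
from h import *
pose()
im,d=snap('scene'); save(cv2.resize(im[190:310,80:280],None,fx=4,fy=4,interpolation=cv2.INTER_CUBIC),'pics/pre.png')"
```

```text
t 1.98 p [ 540.6 -372.1   46.4] xhead -15.37 z [-0.012  0.006 -1.   ] F [ 0.67 -1.03 -0.42] M [-0.   -0.01 -0.01] w 85.2
```

View pics/pre.png

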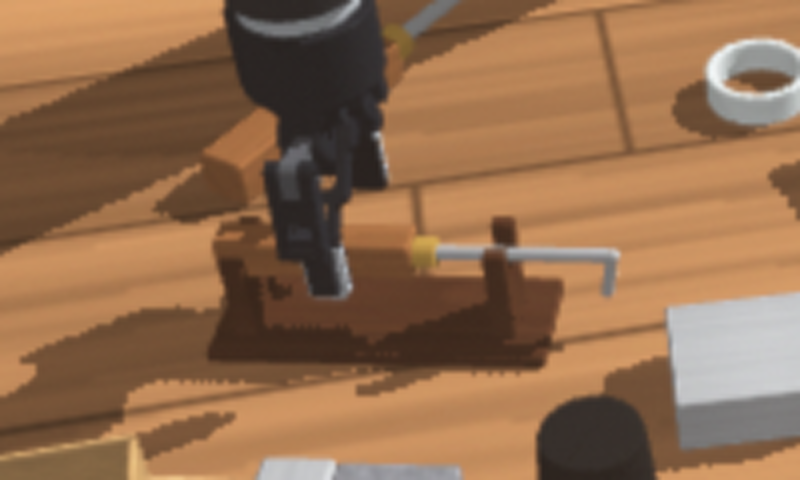

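Request:
{"api": "drive_tool", "payload": {
  "steps": [
    {"gripper":1,"slide":[3,-3,-6],"twist":0},
    {"gripper":1,"slide":[0,0,-3],"twist":0},
    {"gripper":1,"slide":[0,0,0],"twist":0},
    {"gripper":1,"slide":[0,0,0],"twist":0},
    {"gripper":1,"slide":[0,0,0],"twist":0}
  ]
}}

```text
time: 2.65
eef_pos: [546.3, -377.1, 40.5]
tool_rot: [-3.112, 0.42, 0.011]
force: [0.8, -0.6, 0.0]
gripper_width: 85.4
```

```bash
python3 -c "
from h import *
pose()"
```

```text
t 2.65 p [ 546.3 -377.1   40.5] xhead -15.37 z [-0.007  0.002 -1.   ] F [ 0.76 -0.56  0.03] M [ 0.01 -0.01 -0.01] w 85.4
```

Request:
{"api": "drive_tool", "payload": {
  "steps": [
    {"gripper":1,"slide":[-2,1,-3],"twist":0},
    {"gripper":1,"slide":[0,0,0],"twist":0},
    {"gripper":1,"slide":[0,0,0],"twist":0},
    {"gripper":0.2,"slide":[0,0,0],"twist":0},
    {"gripper":-0.2,"slide":[0,0,0],"twist":0}
  ]
}}

```text
time: 3.28
eef_pos: [544.1, -376.0, 37.6]
tool_rot: [-3.112, 0.42, 0.01]
force: [0.6, -0.3, 0.3]
gripper_width: 51.4
```

```bash
python3 -c "
from h import *
pose()"
```

```text
t 3.27 p [ 544.1 -376.    37.6] xhead -15.37 z [-0.006  0.002 -1.   ] F [ 0.56 -0.27  0.28] M [ 0.05  0.03 -0.03] w 51.4
```

Request:
{"api": "drive_tool", "payload": {
  "steps": [
    {"gripper":-0.4,"slide":[0,0,0],"twist":0},
    {"gripper":-0.6,"slide":[0,0,0],"twist":0},
    {"gripper":-1,"slide":[0,0,0],"twist":0},
    {"gripper":-1,"slide":[0,0,0],"twist":0},
    {"gripper":-1,"slide":[0,0,0],"twist":0}
  ]
}}

```text
time: 3.9
eef_pos: [544.3, -376.1, 37.8]
tool_rot: [-3.113, 0.42, 0.01]
force: [-0.1, 0.4, 0.3]
gripper_width: 21.3
```

```bash
python3 -c "
from h import *
pose()"
```

```text
t 3.9 p [ 544.3 -376.1   37.8] xhead -15.37 z [-0.006  0.002 -1.   ] F [-0.13  0.41  0.28] M [-0.06  0.02 -0.05] w 21.3
```

Request:
{"api": "drive_tool", "payload": {
  "steps": [
    {"gripper":-1,"slide":[0,0,5],"twist":0},
    {"gripper":-1,"slide":[0,0,15],"twist":0},
    {"gripper":-1,"slide":[0,0,25],"twist":0},
    {"gripper":-1,"slide":[0,0,35],"twist":0},
    {"gripper":-1,"slide":[0,0,10],"twist":0}
  ],
  "squeeze": 80
}}

```text
time: 4.53
eef_pos: [542.8, -375.2, 131.0]
tool_rot: [-3.111, 0.42, 0.015]
force: [0.1, -0.4, -1.4]
gripper_width: 20.7
```

```bash
python3 -c "
from h import *
pose()
im,d=snap('scene'); save(cv2.resize(im[130:310,80:320],None,fx=3,fy=3,interpolation=cv2.INTER_CUBIC),'pics/lift.png')
im,d=snap('top'); save(cv2.resize(im[180:310,370:520],None,fx=4,fy=4,interpolation=cv2.INTER_CUBIC),'pics/lift_t.png')"
```

```text
t 4.53 p [ 542.8 -375.2  131. ] xhead -15.37 z [-0.009  0.003 -1.   ] F [ 0.05 -0.4  -1.36] M [-0.04 -0.02  0.03] w 20.7
```

View pics/lift.png

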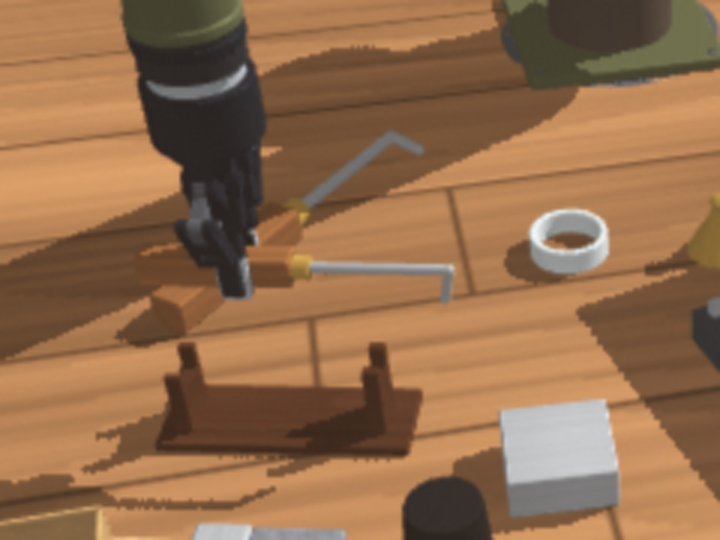

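View pics/lift_t.png

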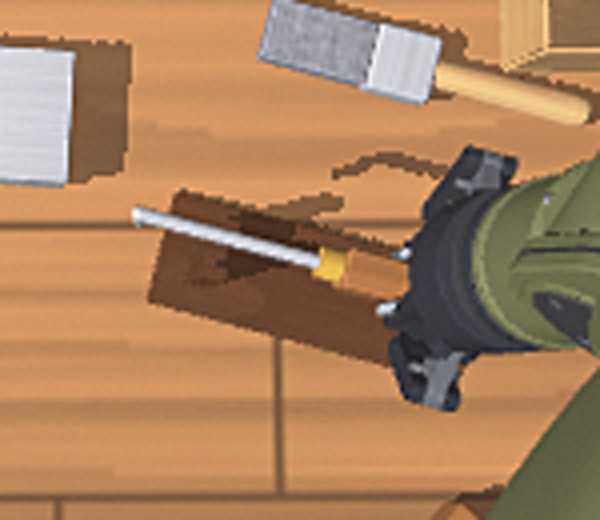

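Both views show the hook lifted and hanging level, clear of the rest. Next I'll measure the rod relative to the TCP.

```bash
cat >> h.py <<'E'
def rod(zmin,zmax,roi,n='top'):
    im,d,K,T=load(n); W=world(n); hsv=cv2.cvtColor(im,cv2.COLOR_RGB2HSV); v,u=np.mgrid[0:480,0:640]
    m=(u>roi[0])&(u<roi[1])&(v>roi[2])&(v<roi[3])&(W[...,2]>zmin)&(W[...,2]<zmax)&(hsv[...,1]<70)&(hsv[...,2]>100)
    P=W[m]; c=P.mean(0); a=np.linalg.svd(P-c,full_matrices=0)[2][0]; a*=np.sign(a[1])
    s=(P-c)@a; e=c+a*s.max()
    print('rod n',m.sum(),'c',c.round(1),'dir',a.round(3),'head',np.degrees(np.arctan2(a[1],a[0])).round(2),'end',e.round(1))
    return e,a
E
python3 -c "
from h import *
e,a=rod(130,170,(395,455,225,255))
p=np.array([542.8,-375.2,131.0]); d=e-p; h=np.radians(-15.37+90)
ax=np.array([np.cos(h),np.sin(h)]);ay=np.array([-ax[1],ax[0]]); print('end rel tcp',d[:2]@ax,d[:2]@ay,d[2])
print(np.degrees(np.arcsin(a[2])))"
```

```text
rod n 174 c [ 569.2 -275.   150.9] dir [0.266 0.964 0.007] head 74.57 end [ 582.5 -226.7  151.3]
end rel tcp 153.68929460893662 1.0472737480520333 20.28737643904543
0.42645032247451264
```

Request:
{"api": "drive_tool", "payload": {
  "steps": [
    {"gripper":-1,"slide":[4,25,5],"twist":2},
    {"gripper":-1,"slide":[5,40,2],"twist":5},
    {"gripper":-1,"slide":[5,45,0],"twist":5},
    {"gripper":-1,"slide":[6,50,0],"twist":5},
    {"gripper":-1,"slide":[6,50,0],"twist":5}
  ]
}}

```text
time: 5.25
eef_pos: [564.2, -156.4, 129.9]
tool_rot: [-3.129, -0.199, 0.032]
force: [0.3, -0.4, -1.1]
gripper_width: 20.8
```

Request:
{"api": "drive_tool", "payload": {
  "steps": [
    {"gripper":-1,"slide":[6,50,0],"twist":4},
    {"gripper":-1,"slide":[5,45,0],"twist":2},
    {"gripper":-1,"slide":[5,35,0],"twist":0},
    {"gripper":-1,"slide":[2,15,0],"twist":0},
    {"gripper":-1,"slide":[0,0,0],"twist":0}
  ]
}}

```text
time: 5.88
eef_pos: [575.8, 1.9, 124.5]
tool_rot: [-3.108, -0.388, 0.05]
force: [-0.5, -0.4, -2.0]
gripper_width: 21.0
```

```bash
python3 -c "
from h import *
pose()"
```

```text
t 5.88 p [575.8   1.9 124.5] xhead 14.24 z [-0.033  0.005 -0.999] F [-0.52 -0.42 -2.05] M [-0.07 -0.01  0.01] w 21.0
```

Request:
{"api": "drive_tool", "payload": {
  "steps": [
    {"gripper":-1,"slide":[6,4,0],"twist":0},
    {"gripper":-1,"slide":[4,3,0],"twist":0},
    {"gripper":-1,"slide":[0,0,0],"twist":0},
    {"gripper":-1,"slide":[0,0,0],"twist":0},
    {"gripper":-1,"slide":[0,0,0],"twist":0}
  ]
}}

```text
time: 6.5
eef_pos: [586.1, 5.5, 123.9]
tool_rot: [-3.11, -0.38, 0.052]
force: [0.0, 0.0, -1.7]
gripper_width: 20.8
```

```bash
python3 -c "
from h import *
pose()
im,d=snap('top'); save(cv2.resize(im[180:310,190:350],None,fx=4.5,fy=4.5,interpolation=cv2.INTER_CUBIC),'pics/hov_t.png')
rod(120,170,(210,300,220,270))
im,d=snap('scene'); save(cv2.resize(im[130:290,260:460],None,fx=4,fy=3.7,interpolation=cv2.INTER_CUBIC),'pics/hov_s.png')
pose()
"
```

```text
t 6.5 p [586.1   5.5 123.9] xhead 13.95 z [-0.034  0.004 -0.999] F [ 0.01  0.03 -1.75] M [ 0.02 -0.05 -0.01] w 20.8
rod n 19 c [516.6 178.2 148.9] dir [-0.89   0.378  0.253] head 156.97 end [507.  182.3 151.6]
t 6.6 p [586.1   5.6 123.9] xhead 13.96 z [-0.034  0.004 -0.999] F [ 0.83  0.24 -1.29] M [ 0.05 -0.02 -0.07] w 20.9
```

View pics/hov_t.png

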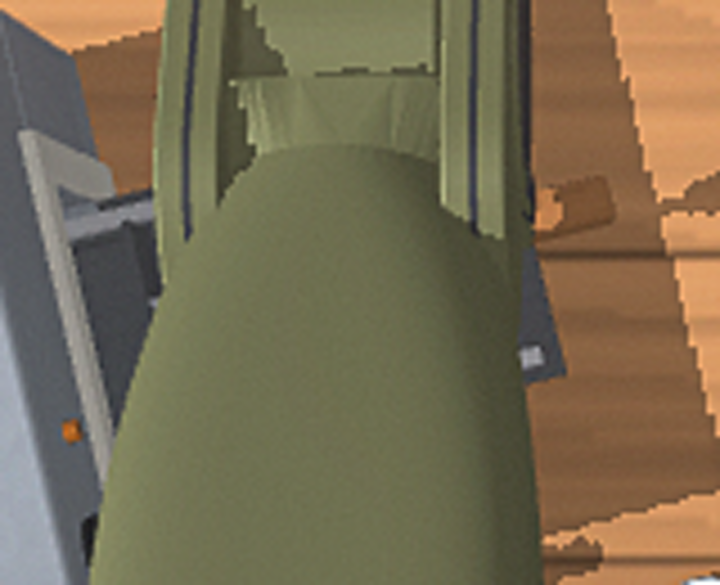

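View pics/hov_s.png

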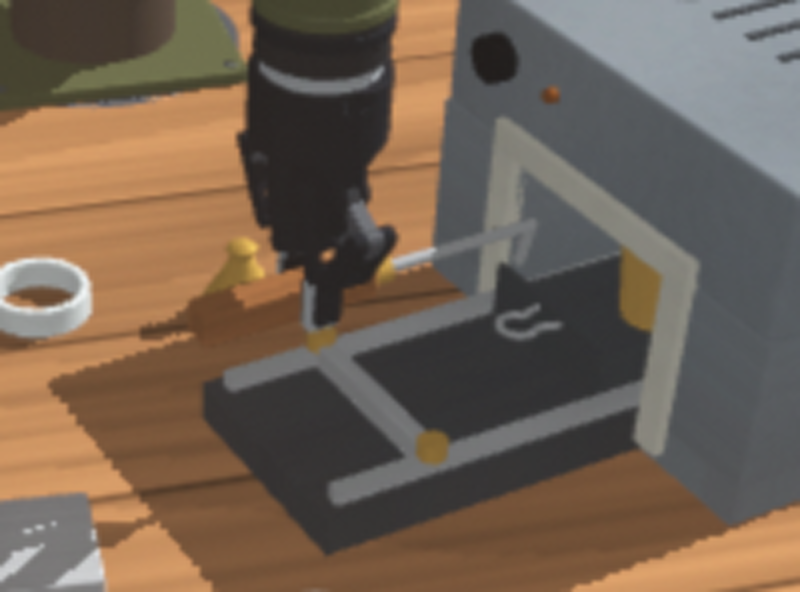

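```bash
cat > t.py <<'E'
from h import *
from scipy.optimize import least_squares
def ray(n,uv,z):
    im,d,K,T=load(n); C=np.linalg.inv(T); o=C[:3,3]; uv=np.atleast_2d(uv).astype(float)
    r=np.stack([(uv[:,0]-K[2])/K[0],(uv[:,1]-K[3])/K[1],np.ones(len(uv))],1)@C[:3,:3].T
    return o+r*((z-o[2])/r[:,2])[:,None]
E
python3 - <<'E'
from t import *
p=np.array([586.1,5.5,123.9])
h=np.radians(103.96);ax=np.array([np.cos(h),np.sin(h)]);ay=np.array([-ax[1],ax[0]])
tip=np.append(p[:2]+145*ax+1*ay,p[2]-13); end=np.append(p[:2]+150*ax+1*ay,p[2]+17)
print('tip pred',tip,proj('scene',tip),'bend',proj('scene',end),'loop',proj('scene',[552.4,150.9,66]))
im,d,K,T=load('scene'); 
u0,u1,v0,v1=350,430,170,240
c=cv2.resize(im[v0:v1,u0:u1],None,fx=10,fy=8.5,interpolation=cv2.INTER_CUBIC)
for q,col in ((tip,(255,0,0)),(end,(0,255,0)),([552.4,150.9,66],(255,255,0))):
    a,b=proj('scene',q); cv2.circle(c,(int((a+.5-u0)*10),int((b+.5-v0)*8.5)),3,col,-1)
for t in np.linspace(0,2*np.pi,40):
    a,b=proj('scene',[552.4+11.5*np.cos(t),150.9+11.5*np.sin(t),66]);cv2.circle(c,(int((a+.5-u0)*10),int((b+.5-v0)*8.5)),2,(255,0,255),-1)
save(c,'pics/ov.png')
E
```

```text
tip pred [550.14909146 145.97609111 110.9       ] (np.float64(389.0188391300311), np.float64(201.22709785358416)) bend (np.float64(392.0230334122299), np.float64(190.06824369635422)) loop (np.float64(389.5090295646098), np.float64(216.78006957702988))
```

View pics/ov.png

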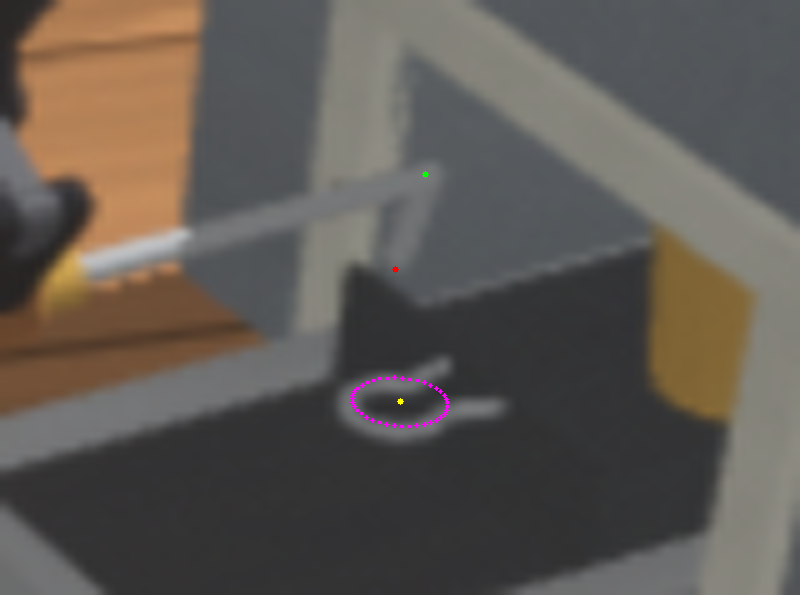

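Run:
```python
from t import *
im,d,K,T=load('scene'); g=cv2.cvtColor(im,cv2.COLOR_RGB2GRAY).astype(float)
v,u=np.mgrid[0:480,0:640]
m=(u>=382)&(u<=394)&(v>=212)&(v<=224)&(g>70)
P=ray('scene',np.c_[u[m],v[m]],66)[:,:2]; w=(g[m]-55)/60
print(m.sum())
for r in (11.5,):
    s=least_squares(lambda q:w*(np.hypot(P[:,0]-q[0],P[:,1]-q[1])-r),[552,150],loss='soft_l1'); print(s.x,s.cost)
s=least_squares(lambda q:w*(np.hypot(P[:,0]-q[0],P[:,1]-q[1])-q[2]),[552,150,11],loss='soft_l1'); print(s.x,s.cost)
print(g[208:228,378:402].astype(int))
```

```text
67
[553.51913498 149.57981968] 104.19690561187603
[553.18731338 150.17892035  12.66370569] 96.98061736330541
[[ 91 111 128 127 121 100  56  49  49  50  50  50  50  50  50  51  51  52
   52  52  52  52  52  51]
 [ 95 109 114 114 109  91  55  49  49  49  49  50  50  50  50  50  51  52
   51  52  52  52  52  53]
 [108 110 111 110 107  88  54  49  49  49  49  49  49  50  50  50  51  51
   51  52  52  51  52  52]
 [110 111 111 110 106  80  53  49  48  49  49  48  49  50  50  54  57  51
   51  51  52  51  51  51]
 [111 112 111 112 107  78  52  49  50  49  49  49  49  53  62  82  95  57
   51  51  52  51  51  51]
 [113 113 113 113 104  69  51  49  52  55  59  58  60  79 103 105 100  57
   49  50  51  50  51  52]
 [113 112 110 105  84  64  55  62  79  94 107 105  95 107 106  84  65  52
   50  49  51  51  51  52]
 [106  87  82  67  59  58  80 102 107 109 111 116 113 105  81  59  50  49
   50  50  50  51  51  52]
 [ 68  58  57  53  52  64 103 107  85  73  67  69  72  65  56  52  53  55
   59  59  60  63  55  52]
 [ 52  51  51  51  52  69 108 106  66  52  50  50  51  51  52  63  80  95
  109 10
[... 329 characters left out ...]
51  51  51  50  51  52  55  64  77  87  98  98  87  80  65  54  50
   50  50  50  50  50  50]
 [ 51  51  52  51  51  51  50  51  51  54  58  62  61  58  55  52  49  50
   49  50  49  49  50  50]
 [ 51  51  51  51  50  51  51  52  51  51  51  52  52  51  50  50  49  49
   49  49  49  49  50  50]
 [ 50  51  50  50  51  51  51  51  51  50  51  52  51  51  51  49  49  49
   49  50  50  49  50  50]
 [ 51  51  50  50  50  51  51  51  51  51  52  51  50  51  50  49  50  50
   49  49  50  50  50  49]
 [ 50  51  50  51  52  50  51  51  51  51  50  51  50  50  51  50  50  49
   49  50  50  50  50  50]
 [ 51  51  50  51  51  51  51  51  50  51  51  50  50  50  49  50  50  50
   49  50  50  49  49  49]]
```

Request:
{"api": "drive_tool", "payload": {
  "steps": [
    {"gripper":-1,"slide":[3,4,0],"twist":0},
    {"gripper":-1,"slide":[0,0,-5],"twist":0},
    {"gripper":-1,"slide":[0,0,-7],"twist":0},
    {"gripper":-1,"slide":[0,0,-7],"twist":0},
    {"gripper":-1,"slide":[0,0,0],"twist":0}
  ]
}}

```text
time: 7.22
eef_pos: [588.7, 10.1, 103.1]
tool_rot: [-3.11, -0.381, 0.054]
force: [-0.3, -0.4, -1.7]
gripper_width: 20.8
```

```bash
python3 -c "
from h import *
pose()"
```

```text
t 7.22 p [588.7  10.1 103.1] xhead 13.99 z [-0.035  0.004 -0.999] F [-0.33 -0.35 -1.73] M [-0.04 -0.05 -0.  ] w 20.8
```

Request:
{"api": "drive_tool", "payload": {
  "steps": [
    {"gripper":-1,"slide":[0.5,-0.3,-5],"twist":0},
    {"gripper":-1,"slide":[0,0,-6],"twist":0},
    {"gripper":-1,"slide":[0,0,-3],"twist":0},
    {"gripper":-1,"slide":[0,0,0],"twist":0},
    {"gripper":-1,"slide":[0,0,0],"twist":0}
  ]
}}

```text
time: 7.85
eef_pos: [589.4, 9.6, 88.1]
tool_rot: [-3.11, -0.381, 0.054]
force: [-0.8, -0.5, -0.9]
gripper_width: 20.7
```

```bash
python3 -c "
from h import *
pose()
im,d=snap('scene'); save(cv2.resize(im[170:240,350:430],None,fx=10,fy=8.5,interpolation=cv2.INTER_CUBIC),'pics/ins1.png')"
```

```text
t 7.85 p [589.4   9.6  88.1] xhead 13.97 z [-0.035  0.004 -0.999] F [-0.77 -0.51 -0.88] M [-0.01 -0.03  0.  ] w 20.7
```

View pics/ins1.png

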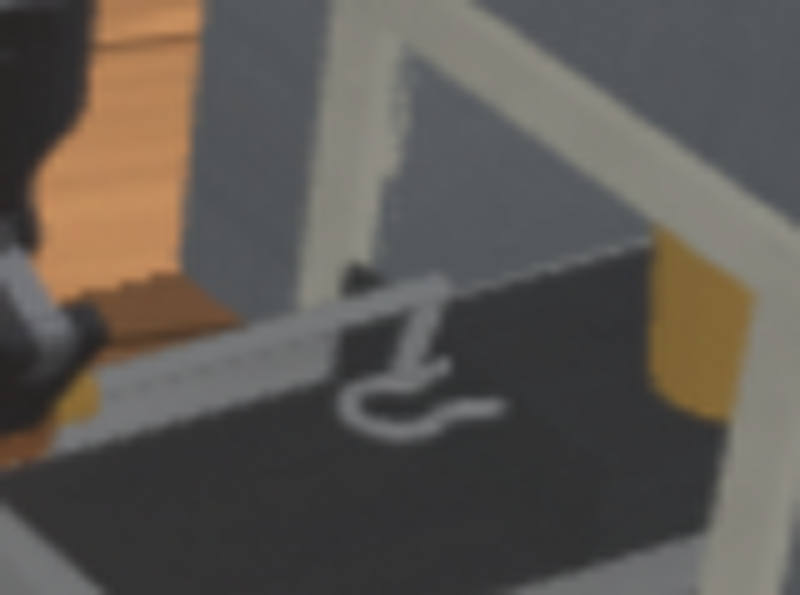

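Request:
{"api": "drive_tool", "payload": {
  "steps": [
    {"gripper":-1,"slide":[0,0,-4],"twist":0},
    {"gripper":-1,"slide":[0,0,-4],"twist":0},
    {"gripper":-1,"slide":[0,0,-4],"twist":0},
    {"gripper":-1,"slide":[0,0,0],"twist":0},
    {"gripper":-1,"slide":[0,0,0],"twist":0}
  ]
}}

```text
time: 8.52
eef_pos: [589.4, 9.7, 75.4]
tool_rot: [-3.11, -0.381, 0.053]
force: [0.2, 0.4, -2.5]
gripper_width: 20.7
```

```bash
python3 -c "
from h import *
pose()
im,d=snap('scene'); save(cv2.resize(im[170:240,350:430],None,fx=10,fy=8.5,interpolation=cv2.INTER_CUBIC),'pics/ins2.png')"
```

```text
t 8.53 p [589.4   9.7  75.4] xhead 13.98 z [-0.035  0.004 -0.999] F [ 0.17  0.36 -2.45] M [-0.03  0.01  0.04] w 20.7
```

View pics/ins2.png

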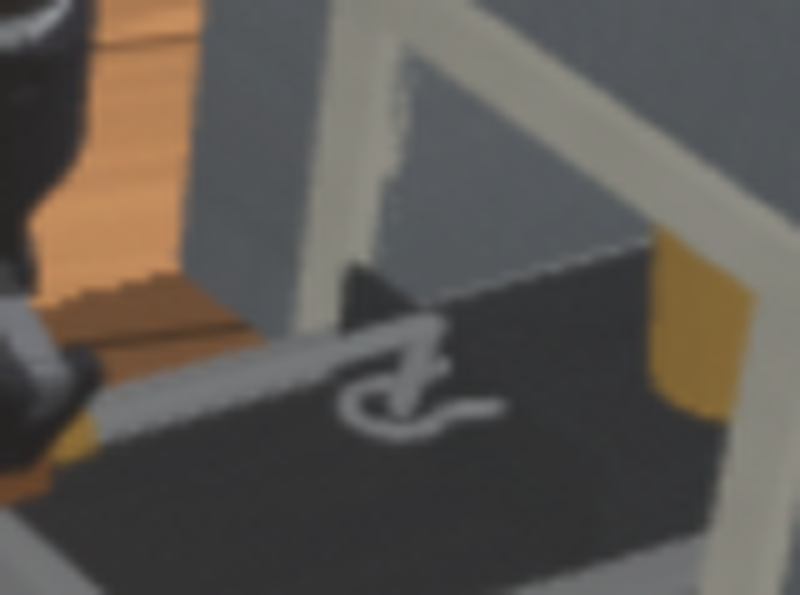

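The point is inside the ring, at about (390,218) in scene pixels, with no contact force. I'll finish the descent.

Request:
{"api": "drive_tool", "payload": {
  "steps": [
    {"gripper":-1,"slide":[0,0,-4],"twist":0},
    {"gripper":-1,"slide":[0,0,-4],"twist":0},
    {"gripper":-1,"slide":[0,0,0],"twist":0},
    {"gripper":-1,"slide":[0,0,0],"twist":0},
    {"gripper":-1,"slide":[0,0,0],"twist":0}
  ]
}}

```text
time: 9.2
eef_pos: [589.5, 9.7, 67.0]
tool_rot: [-3.11, -0.381, 0.053]
force: [0.2, 1.3, -0.9]
gripper_width: 21.0
```

```bash
python3 -c "
from h import *
pose()
im,d=snap('scene'); save(cv2.resize(im[170:240,350:430],None,fx=10,fy=8.5,interpolation=cv2.INTER_CUBIC),'pics/ins3.png')"
```

```text
t 9.2 p [589.5   9.7  67. ] xhead 13.98 z [-0.035  0.004 -0.999] F [ 0.23  1.26 -0.9 ] M [ 0.   -0.08  0.02] w 21.0
```

View pics/ins3.png

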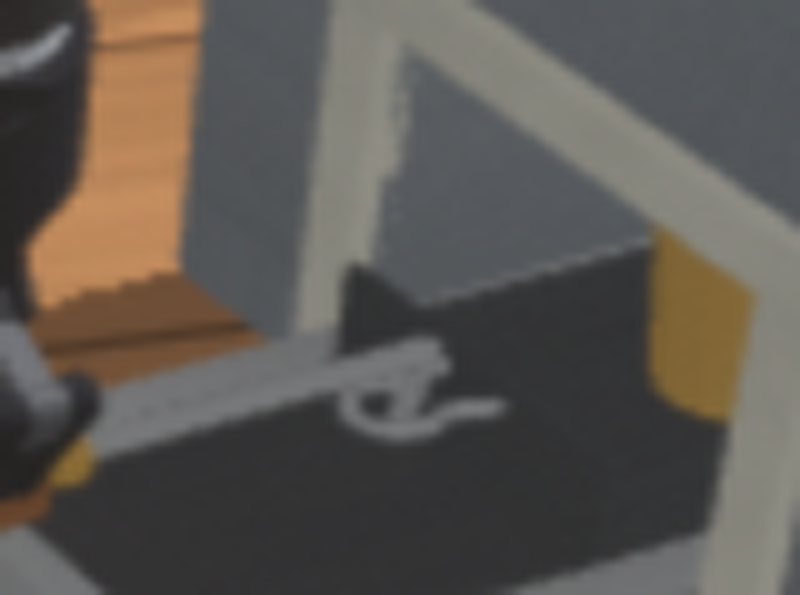

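Request:
{"api": "drive_tool", "payload": {
  "steps": [
    {"gripper":-1,"slide":[0.4,-1.5,0],"twist":0},
    {"gripper":-1,"slide":[0.5,-2,0],"twist":0},
    {"gripper":-1,"slide":[0.5,-2,0],"twist":0},
    {"gripper":-1,"slide":[0.5,-2,0],"twist":0},
    {"gripper":-1,"slide":[0.5,-2,0],"twist":0}
  ]
}}

```text
time: 9.88
eef_pos: [591.5, 1.3, 66.9]
tool_rot: [-3.106, -0.382, 0.054]
force: [-0.7, 3.0, -1.9]
gripper_width: 21.0
```

```bash
cat >> h.py <<'E'
def pull():
    s=pose(); ax=np.array([np.cos(np.radians(103.8)),np.sin(np.radians(103.8))]); ay=np.array([-ax[1],ax[0]])
    d=s['eef_pos'][:2]-[589.5,9.7]; F=s['force'][:2]
    print('travel',round(-d@ax,2),'lat',round(d@ay,2),'Fpull',round(F@ax,2),'Flat',round(F@ay,2))
E
python3 -c "
from h import *
pull()"
```

```text
t 9.88 p [591.5   1.3  66.9] xhead 14.03 z [-0.036  0.007 -0.999] F [-0.65  3.04 -1.9 ] M [ 0.59  0.11 -0.03] w 21.0
travel 8.64 lat 0.08 Fpull 3.11 Flat -0.09
```

Request:
{"api": "drive_tool", "payload": {
  "steps": [
    {"gripper":-1,"slide":[0.6,-2.5,0],"twist":0},
    {"gripper":-1,"slide":[0.7,-3,0],"twist":0},
    {"gripper":-1,"slide":[0.8,-3.5,0],"twist":0},
    {"gripper":-1,"slide":[0.9,-3.5,0],"twist":0},
    {"gripper":-1,"slide":[0.9,-3.5,0],"twist":0}
  ]
}}

```text
time: 10.5
eef_pos: [594.7, -14.6, 66.4]
tool_rot: [-3.104, -0.383, 0.057]
force: [-0.9, 2.6, -1.9]
gripper_width: 20.8
```

```bash
python3 -c "
from h import *
pull()
im,d=snap('scene'); save(cv2.resize(im[150:290,280:450],None,fx=4.5,fy=4.2,interpolation=cv2.INTER_CUBIC),'pics/pull1.png')"
```

```text
t 10.5 p [594.7 -14.6  66.4] xhead 14.09 z [-0.038  0.009 -0.999] F [-0.91  2.61 -1.86] M [ 0.66  0.14 -0.03] w 20.8
travel 24.81 lat 0.79 Fpull 2.75 Flat 0.26
```

View pics/pull1.png

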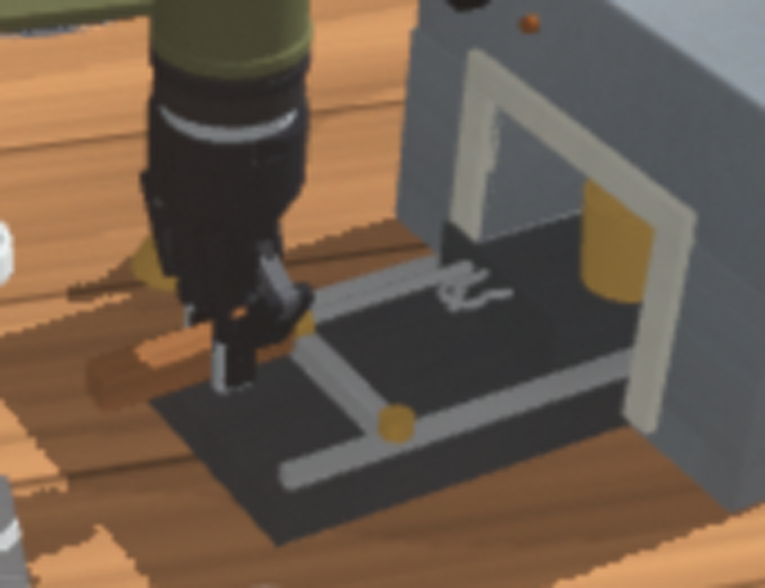

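Request:
{"api": "drive_tool", "payload": {
  "steps": [
    {"gripper":-1,"slide":[1.1,-3.5,0.2],"twist":0},
    {"gripper":-1,"slide":[1.1,-3.5,0.2],"twist":0},
    {"gripper":-1,"slide":[1.1,-3.5,0.1],"twist":0},
    {"gripper":-1,"slide":[1.1,-3.5,0.1],"twist":0},
    {"gripper":-1,"slide":[1.1,-3.5,0.1],"twist":0}
  ]
}}

```text
time: 11.18
eef_pos: [600.3, -34.2, 66.9]
tool_rot: [-3.105, -0.382, 0.058]
force: [-0.8, 4.3, -3.0]
gripper_width: 21.0
```

```bash
python3 -c "
from h import *
pull()"
```

```text
t 11.18 p [600.3 -34.2  66.9] xhead 14.06 z [-0.038  0.008 -0.999] F [-0.84  4.25 -3.  ] M [ 0.5   0.01 -0.01] w 21.0
travel 45.24 lat -0.05 Fpull 4.33 Flat -0.2
```

Request:
{"api": "drive_tool", "payload": {
  "steps": [
    {"gripper":-1,"slide":[1.0,-3.5,0.1],"twist":0},
    {"gripper":-1,"slide":[1.0,-3.0,0.1],"twist":0},
    {"gripper":-1,"slide":[0.8,-2.5,0.1],"twist":0},
    {"gripper":-1,"slide":[0.6,-2.0,0.1],"twist":0},
    {"gripper":-1,"slide":[0.6,-2.0,0.1],"twist":0}
  ]
}}

```text
time: 11.8
eef_pos: [604.5, -48.5, 67.2]
tool_rot: [-3.106, -0.382, 0.059]
force: [-0.8, 3.1, -3.3]
gripper_width: 20.8
```

```bash
python3 -c "
from h import *
pull()
im,d=snap('scene'); save(cv2.resize(im[150:290,280:450],None,fx=4.5,fy=4.2,interpolation=cv2.INTER_CUBIC),'pics/pull2.png')"
```

```text
t 11.8 p [604.5 -48.5  67.2] xhead 14.04 z [-0.039  0.007 -0.999] F [-0.8   3.08 -3.29] M [0.33 0.09 0.01] w 20.8
travel 60.15 lat -0.68 Fpull 3.18 Flat 0.05
```

View pics/pull2.png

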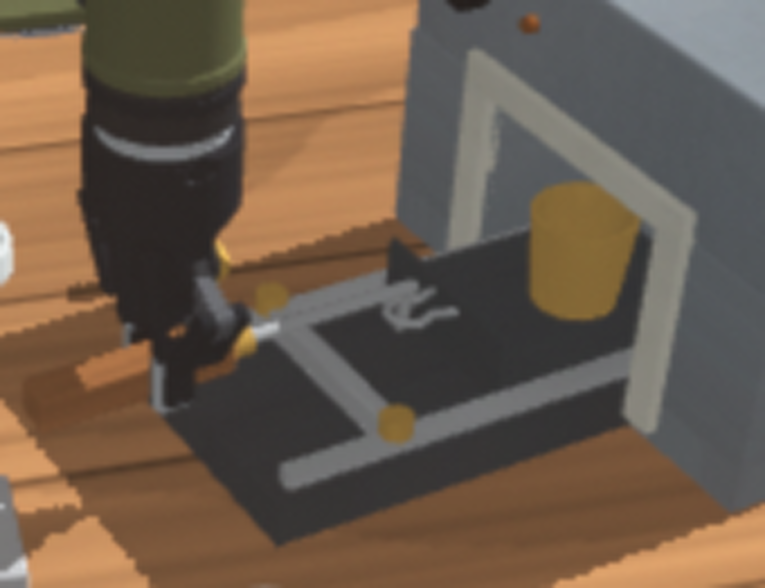

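Request:
{"api": "drive_tool", "payload": {
  "steps": [
    {"gripper":-1,"slide":[0.4,-2.1,0],"twist":0},
    {"gripper":-1,"slide":[0.4,-2.1,0],"twist":0},
    {"gripper":-1,"slide":[0.4,-2.1,0],"twist":0},
    {"gripper":-1,"slide":[0.5,-2.1,0],"twist":0},
    {"gripper":-1,"slide":[0.5,-2.1,0],"twist":0}
  ]
}}

```text
time: 12.48
eef_pos: [606.9, -59.9, 67.2]
tool_rot: [-3.106, -0.382, 0.058]
force: [-0.8, 2.4, -3.7]
gripper_width: 20.6
```

Request:
{"api": "drive_tool", "payload": {
  "steps": [
    {"gripper":-1,"slide":[0.5,-2.1,0],"twist":0},
    {"gripper":-1,"slide":[0.5,-2.1,0],"twist":0},
    {"gripper":-1,"slide":[0.5,-2.1,0],"twist":0},
    {"gripper":-1,"slide":[0.5,-2.1,0],"twist":0},
    {"gripper":-1,"slide":[0.5,-2.1,0],"twist":0}
  ]
}}

```text
time: 13.1
eef_pos: [609.5, -71.1, 67.2]
tool_rot: [-3.106, -0.382, 0.059]
force: [-1.1, 2.6, -2.4]
gripper_width: 20.8
```

```bash
python3 -c "
from h import *
pull()"
```

```text
t 13.1 p [609.5 -71.1  67.2] xhead 14.05 z [-0.039  0.007 -0.999] F [-1.08  2.6  -2.41] M [ 0.43  0.07 -0.  ] w 20.8
travel 83.27 lat -0.17 Fpull 2.78 Flat 0.43
```

Request:
{"api": "drive_tool", "payload": {
  "steps": [
    {"gripper":-1,"slide":[0.5,-2.1,0],"twist":0},
    {"gripper":-1,"slide":[0.5,-2.1,0],"twist":0},
    {"gripper":-1,"slide":[0.5,-2.1,0],"twist":0},
    {"gripper":-1,"slide":[0.5,-2.1,0],"twist":0},
    {"gripper":-1,"slide":[0.5,-2.1,0],"twist":0}
  ]
}}

```text
time: 13.72
eef_pos: [612.1, -82.4, 67.1]
tool_rot: [-3.106, -0.382, 0.059]
force: [-0.7, 3.6, -3.3]
gripper_width: 21.2
```

Request:
{"api": "drive_tool", "payload": {
  "steps": [
    {"gripper":-1,"slide":[0.5,-2.1,0],"twist":0},
    {"gripper":-1,"slide":[0.5,-2.1,0],"twist":0},
    {"gripper":-1,"slide":[0.5,-2.0,0],"twist":0},
    {"gripper":-1,"slide":[0.4,-1.6,0],"twist":0},
    {"gripper":-1,"slide":[0.3,-1.2,0],"twist":0}
  ]
}}

```text
time: 14.35
eef_pos: [614.4, -92.1, 67.1]
tool_rot: [-3.106, -0.382, 0.059]
force: [-1.4, 3.4, -3.9]
gripper_width: 20.8
```

```bash
python3 -c "
from h import *
pull()
im,d=snap('scene'); save(cv2.resize(im[150:290,280:450],None,fx=4.5,fy=4.2,interpolation=cv2.INTER_CUBIC),'pics/pull3.png')"
```

```text
t 14.35 p [614.4 -92.1  67.1] xhead 14.04 z [-0.039  0.007 -0.999] F [-1.45  3.36 -3.9 ] M [0.46 0.06 0.  ] w 20.8
travel 104.77 lat 0.05 Fpull 3.6 Flat 0.6
```

View pics/pull3.png

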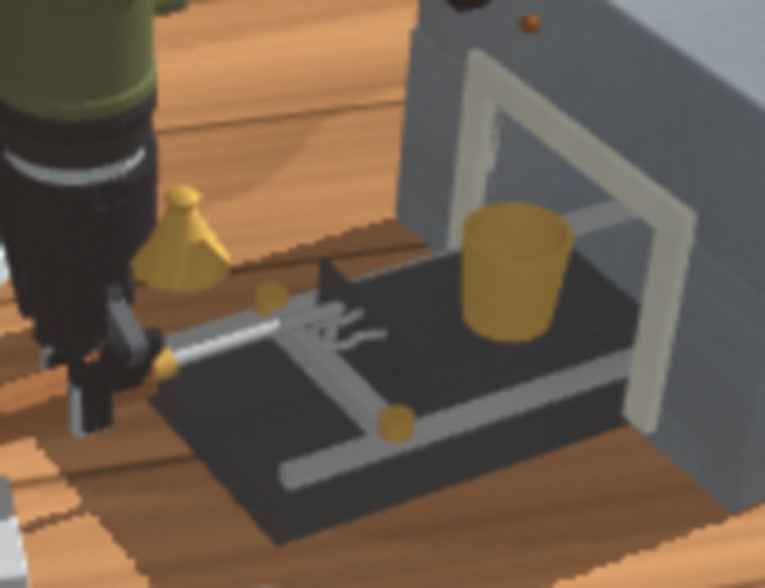

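Request:
{"api": "drive_tool", "payload": {
  "steps": [
    {"gripper":-1,"slide":[0.4,-1.5,0],"twist":0},
    {"gripper":-1,"slide":[0.4,-1.5,0],"twist":0},
    {"gripper":-1,"slide":[0.4,-1.5,0],"twist":0},
    {"gripper":-1,"slide":[0.3,-1.2,0],"twist":0},
    {"gripper":-1,"slide":[0.3,-1.2,0],"twist":0}
  ]
}}

```text
time: 15.02
eef_pos: [616.3, -99.4, 67.1]
tool_rot: [-3.106, -0.382, 0.059]
force: [-1.3, 2.4, -2.7]
gripper_width: 20.6
```

Request:
{"api": "drive_tool", "payload": {
  "steps": [
    {"gripper":-1,"slide":[0.3,-1.2,0],"twist":0},
    {"gripper":-1,"slide":[0.3,-1.0,0],"twist":0},
    {"gripper":-1,"slide":[0.3,-1.0,0],"twist":0},
    {"gripper":-1,"slide":[0.3,-1.0,0],"twist":0},
    {"gripper":-1,"slide":[0.3,-1.0,0],"twist":0}
  ]
}}

```text
time: 15.65
eef_pos: [617.8, -105.0, 67.1]
tool_rot: [-3.106, -0.382, 0.059]
force: [-1.2, 4.1, -3.5]
gripper_width: 20.8
```

```bash
python3 -c "
from h import *
pull()"
```

```text
t 15.65 p [ 617.8 -105.    67.1] xhead 14.05 z [-0.039  0.007 -0.999] F [-1.2   4.08 -3.54] M [ 0.43  0.09 -0.03] w 20.8
travel 118.12 lat -0.17 Fpull 4.25 Flat 0.19
```

Request:
{"api": "drive_tool", "payload": {
  "steps": [
    {"gripper":-1,"slide":[0.2,-1.0,0],"twist":0},
    {"gripper":-1,"slide":[0.2,-1.0,0],"twist":0},
    {"gripper":-1,"slide":[0.2,-0.8,0],"twist":0},
    {"gripper":-1,"slide":[0.2,-0.8,0],"twist":0},
    {"gripper":-1,"slide":[0.2,-0.8,0],"twist":0}
  ]
}}

```text
time: 16.27
eef_pos: [618.6, -108.6, 66.9]
tool_rot: [-3.103, -0.382, 0.06]
force: [-1.2, 6.5, -3.7]
gripper_width: 20.6
```

```bash
python3 -c "
from h import *
pull()
im,d=snap('scene'); save(cv2.resize(im[190:260,310:390],None,fx=10,fy=8.5,interpolation=cv2.INTER_CUBIC),'pics/pull4.png')"
```

```text
t 16.27 p [ 618.6 -108.6   66.9] xhead 14.06 z [-0.04   0.009 -0.999] F [-1.24  6.53 -3.69] M [ 0.98  0.03 -0.15] w 20.6
travel 121.79 lat -0.06 Fpull 6.63 Flat -0.35
```

View pics/pull4.png

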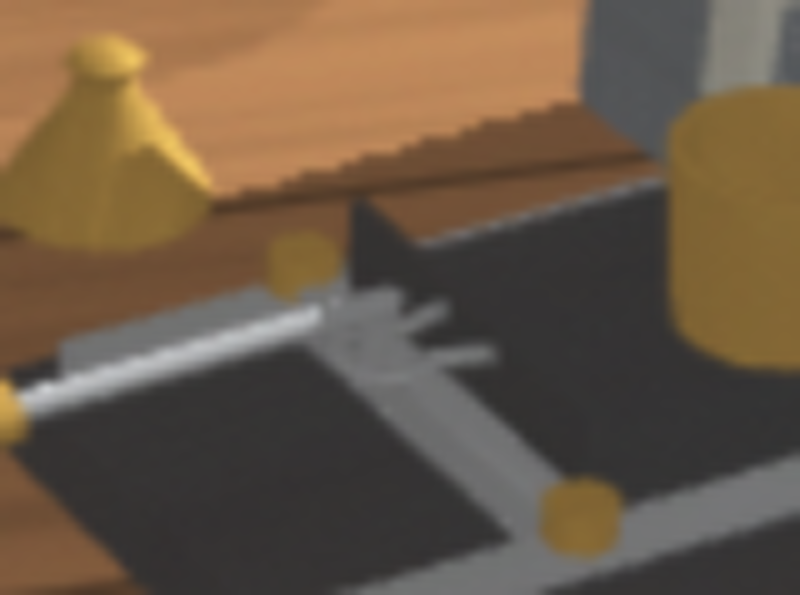

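Request:
{"api": "drive_tool", "payload": {
  "steps": [
    {"gripper":-1,"slide":[0.2,-0.6,0.1],"twist":0},
    {"gripper":-1,"slide":[0.2,-0.6,0],"twist":0},
    {"gripper":-1,"slide":[0.1,-0.6,0],"twist":0},
    {"gripper":-1,"slide":[0.1,-0.6,0],"twist":0},
    {"gripper":-1,"slide":[0.1,-0.6,0],"twist":0}
  ]
}}

```text
time: 16.95
eef_pos: [618.7, -108.5, 66.0]
tool_rot: [-3.097, -0.383, 0.061]
force: [-0.8, 4.4, -4.0]
gripper_width: 20.6
```

```bash
python3 -c "
from h import *
pull()"
```

```text
t 16.95 p [ 618.7 -108.5   66. ] xhead 14.13 z [-0.041  0.015 -0.999] F [-0.8   4.38 -4.04] M [ 0.74  0.01 -0.19] w 20.6
travel 121.77 lat -0.15 Fpull 4.45 Flat -0.27
```

Request:
{"api": "drive_tool", "payload": {
  "steps": [
    {"gripper":-1,"slide":[0.2,-0.8,0.3],"twist":0},
    {"gripper":-1,"slide":[0.2,-0.9,0.3],"twist":0},
    {"gripper":-1,"slide":[0.2,-1.0,0.3],"twist":0},
    {"gripper":-1,"slide":[0.2,-1.0,0.2],"twist":0},
    {"gripper":-1,"slide":[0.2,-1.0,0.2],"twist":0}
  ]
}}

```text
time: 17.58
eef_pos: [618.8, -108.7, 65.2]
tool_rot: [-3.088, -0.384, 0.063]
force: [-0.8, 7.0, -5.5]
gripper_width: 20.9
```

```bash
python3 -c "
from h import *
pull()"
```

```text
t 17.57 p [ 618.8 -108.7   65.2] xhead 14.2 z [-0.044  0.024 -0.999] F [-0.85  7.05 -5.48] M [ 0.8  -0.12 -0.21] w 20.9
travel 121.92 lat -0.19 Fpull 7.05 Flat -0.86
```

Request:
{"api": "drive_tool", "payload": {
  "steps": [
    {"gripper":-1,"slide":[0.2,-1.1,0.4],"twist":0},
    {"gripper":-1,"slide":[0.2,-1.2,0.4],"twist":0},
    {"gripper":-1,"slide":[0.3,-1.2,0.4],"twist":0},
    {"gripper":-1,"slide":[0.3,-1.2,0.4],"twist":0},
    {"gripper":-1,"slide":[0.3,-1.2,0.4],"twist":0}
  ]
}}

```text
time: 18.2
eef_pos: [618.1, -109.5, 65.2]
tool_rot: [-3.078, -0.385, 0.069]
force: [-1.0, 7.1, -6.0]
gripper_width: 20.6
```

```bash
python3 -c "
from h import *
pull()
im,d=snap('scene'); save(cv2.resize(im[190:260,310:390],None,fx=10,fy=8.5,interpolation=cv2.INTER_CUBIC),'pics/pull5.png')"
```

```text
t 18.2 p [ 618.1 -109.5   65.2] xhead 14.32 z [-0.049  0.033 -0.998] F [-1.    7.11 -5.96] M [ 0.85 -0.21 -0.26] w 20.6
travel 122.58 lat 0.62 Fpull 7.15 Flat -0.73
```

View pics/pull5.png

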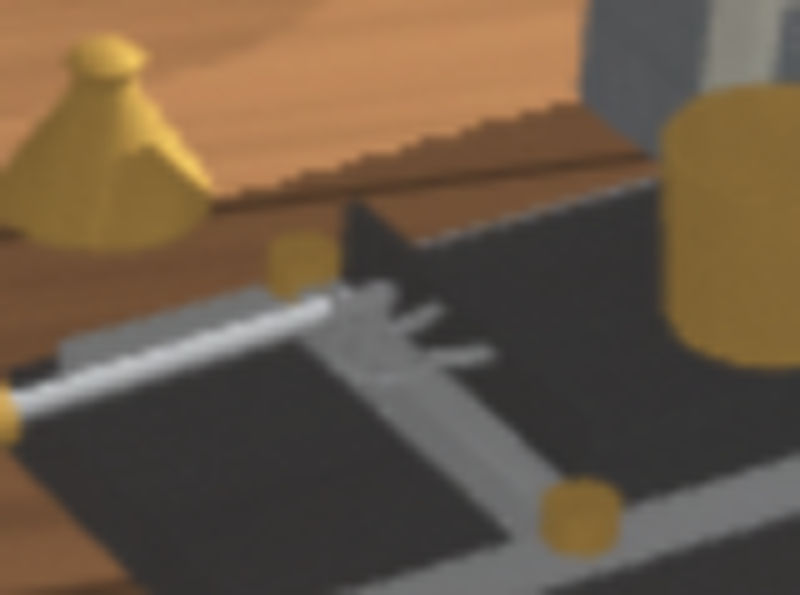

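Run:
```python
from t import *
ax=np.array([-.2385,.971]);ay=np.array([-ax[1],ax[0]]); L=np.array([552.4,150.9])
for k in (-97,-95,-93,-90):
  f=L+k*ax
  print(k,[tuple(np.round((np.array(proj('scene',np.append(f+s*ay,74)))+.5-[310,190])*[10,8.5])) for s in (55,-55)], 'loop',np.round((np.array(proj('scene',np.append(f-22*ax,66)))+.5-[310,190])*[10,8.5]))
im,d,K,T=load('scene')
c=cv2.resize(im[195:250,325:375],None,fx=15,fy=10.9,interpolation=cv2.INTER_CUBIC); c=np.clip(c.astype(float)*1.8-60,0,255).astype(np.uint8); save(c,'pics/p5b.png')
```

```text
-97 [(np.float64(338.0), np.float64(200.0)), (np.float64(585.0), np.float64(418.0))] loop [375. 352.]
-95 [(np.float64(345.0), np.float64(198.0)), (np.float64(592.0), np.float64(416.0))] loop [382. 350.]
-93 [(np.float64(352.0), np.float64(196.0)), (np.float64(600.0), np.float64(414.0))] loop [390. 347.]
-90 [(np.float64(363.0), np.float64(193.0)), (np.float64(611.0), np.float64(410.0))] loop [401. 344.]
```

View pics/p5b.png

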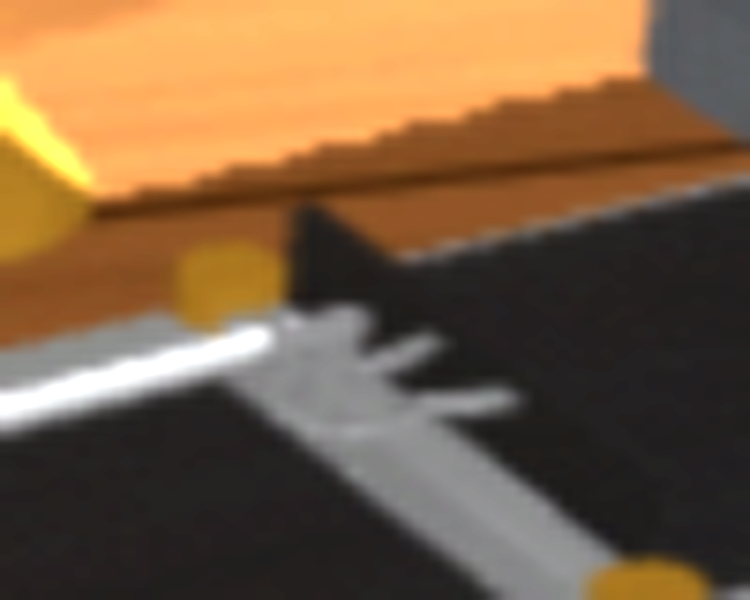

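Request:
{"api": "drive_tool", "payload": {
  "steps": [
    {"gripper":-1,"slide":[0.4,-1.3,0],"twist":0},
    {"gripper":-1,"slide":[0.4,-1.4,0],"twist":0},
    {"gripper":-1,"slide":[0.4,-1.4,0],"twist":0},
    {"gripper":-1,"slide":[0.4,-1.4,0],"twist":0},
    {"gripper":-1,"slide":[0.4,-1.4,0],"twist":0}
  ]
}}

```text
time: 18.88
eef_pos: [618.4, -109.5, 62.8]
tool_rot: [-3.064, -0.387, 0.073]
force: [-0.7, 7.0, -5.1]
gripper_width: 20.7
```

```bash
python3 -c "
from h import *
pull()
im,d=snap('scene'); save(cv2.resize(im[190:260,310:390],None,fx=10,fy=8.5,interpolation=cv2.INTER_CUBIC),'pics/pull6.png')"
```

```text
t 18.88 p [ 618.4 -109.5   62.8] xhead 14.45 z [-0.053  0.047 -0.997] F [-0.71  7.02 -5.05] M [ 1.04 -0.05 -0.24] w 20.7
travel 122.62 lat 0.36 Fpull 6.99 Flat -0.99
```

View pics/pull6.png

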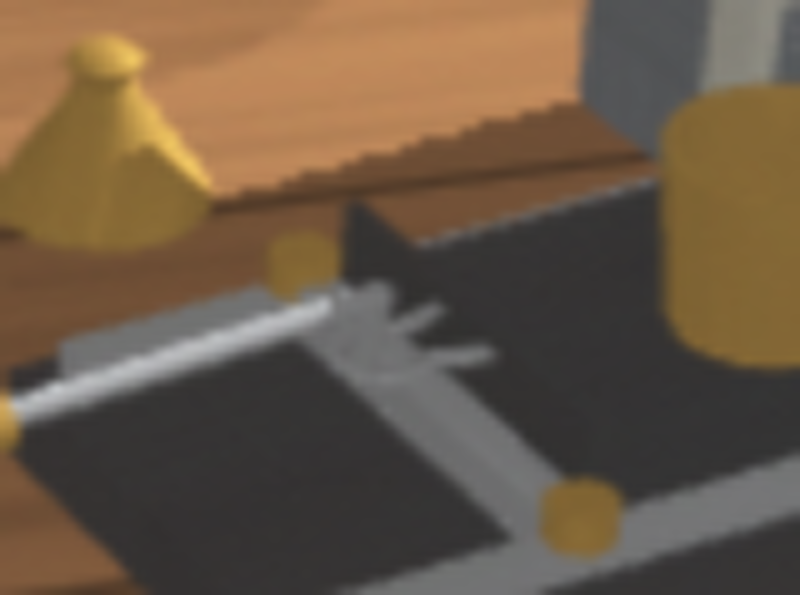

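Request:
{"api": "drive_tool", "payload": {
  "steps": [
    {"gripper":-1,"slide":[0.4,-1.7,0.2],"twist":0},
    {"gripper":-1,"slide":[0.4,-1.8,0.2],"twist":0},
    {"gripper":-1,"slide":[0.4,-1.8,0.2],"twist":0},
    {"gripper":-1,"slide":[0.4,-1.8,0.2],"twist":0},
    {"gripper":-1,"slide":[0.4,-1.8,0.2],"twist":0}
  ]
}}

```text
time: 19.55
eef_pos: [618.5, -109.4, 60.8]
tool_rot: [-3.046, -0.388, 0.077]
force: [-0.1, 9.1, -6.3]
gripper_width: 20.8
```

```bash
python3 -c "
from h import *
pull()"
```

```text
t 19.55 p [ 618.5 -109.4   60.8] xhead 14.59 z [-0.058  0.064 -0.996] F [-0.08  9.06 -6.31] M [ 1.03 -0.16 -0.3 ] w 20.8
travel 122.54 lat 0.25 Fpull 8.82 Flat -2.08
```

Request:
{"api": "drive_tool", "payload": {
  "steps": [
    {"gripper":-1,"slide":[-0.3,1.2,0],"twist":0},
    {"gripper":-1,"slide":[-0.5,2,0],"twist":0},
    {"gripper":-1,"slide":[-0.4,1.5,0],"twist":0},
    {"gripper":-1,"slide":[0,0,0],"twist":0},
    {"gripper":-1,"slide":[0,0,0],"twist":0}
  ]
}}

```text
time: 20.18
eef_pos: [619.5, -107.8, 62.3]
tool_rot: [-3.053, -0.387, 0.071]
force: [0.4, -0.2, -2.1]
gripper_width: 21.0
```

```bash
python3 -c "
from h import *
pull()
im,d=snap('scene'); save(cv2.resize(im[190:260,310:390],None,fx=10,fy=8.5,interpolation=cv2.INTER_CUBIC),'pics/un1.png')"
```

```text
t 20.18 p [ 619.5 -107.8   62.3] xhead 14.51 z [-0.053  0.057 -0.997] F [ 0.4  -0.24 -2.13] M [-0.09 -0.1   0.01] w 21.0
travel 121.24 lat -1.13 Fpull -0.32 Flat -0.33
```

View pics/un1.png

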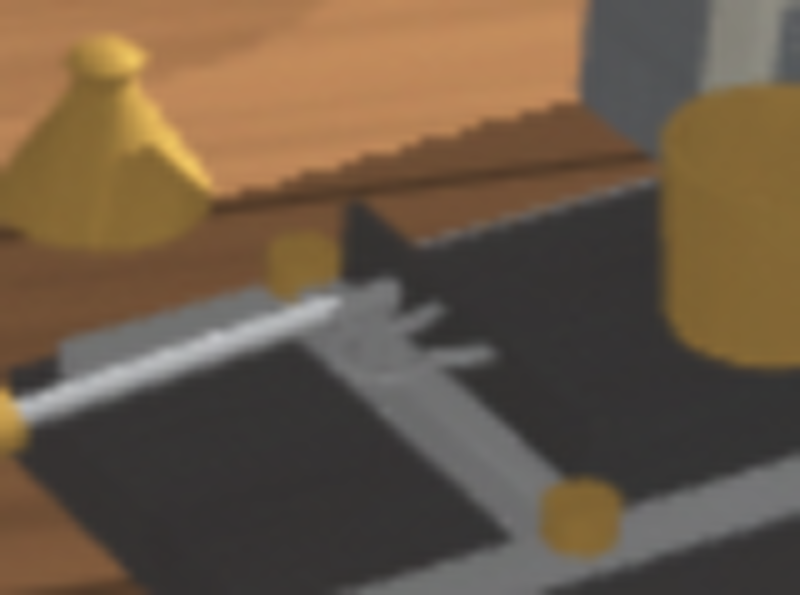

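Request:
{"api": "drive_tool", "payload": {
  "steps": [
    {"gripper":-1,"slide":[-1.0,1.5,0],"twist":0},
    {"gripper":-1,"slide":[-0.5,1.2,0],"twist":0},
    {"gripper":-1,"slide":[0,0,2],"twist":0},
    {"gripper":-1,"slide":[0,0,3],"twist":0},
    {"gripper":-1,"slide":[0,0,0],"twist":0}
  ]
}}

```text
time: 20.85
eef_pos: [617.9, -105.0, 67.7]
tool_rot: [-3.053, -0.387, 0.071]
force: [0.3, -0.2, -1.6]
gripper_width: 20.7
```

```bash
python3 -c "
from h import *
pull()
im,d=snap('scene'); save(cv2.resize(im[190:260,310:390],None,fx=10,fy=8.5,interpolation=cv2.INTER_CUBIC),'pics/un2.png')"
```

```text
t 20.85 p [ 617.9 -105.    67.7] xhead 14.5 z [-0.053  0.057 -0.997] F [ 0.32 -0.17 -1.59] M [-0.09 -0.01  0.01] w 20.7
travel 118.15 lat -0.26 Fpull -0.24 Flat -0.27
```

View pics/un2.png

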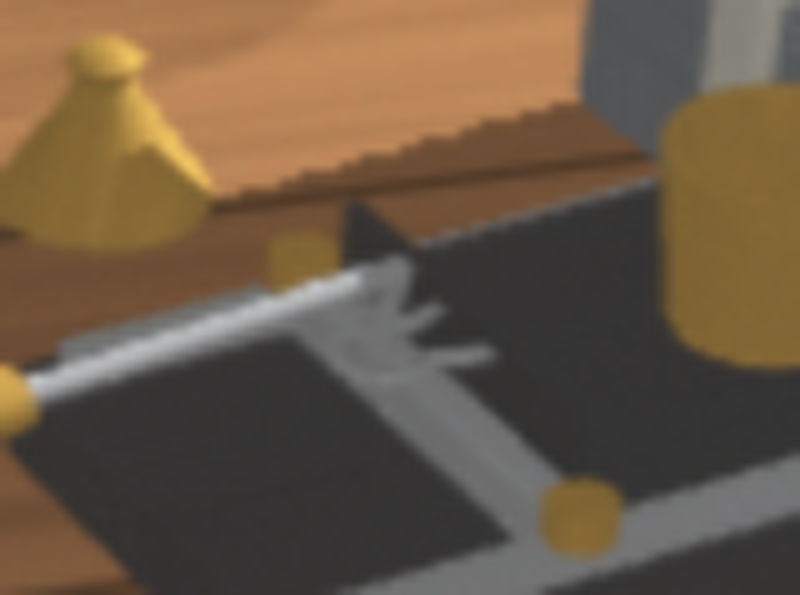

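Request:
{"api": "drive_tool", "payload": {
  "steps": [
    {"gripper":-1,"slide":[0,0,3],"twist":0},
    {"gripper":-1,"slide":[0,0,3],"twist":0},
    {"gripper":-1,"slide":[0,0,3],"twist":0},
    {"gripper":-1,"slide":[0,0,3],"twist":0},
    {"gripper":-1,"slide":[0,0,3],"twist":0}
  ]
}}

```text
time: 21.52
eef_pos: [617.7, -105.0, 83.4]
tool_rot: [-3.053, -0.386, 0.071]
force: [-0.5, -0.6, -1.1]
gripper_width: 20.5
```

Request:
{"api": "drive_tool", "payload": {
  "steps": [
    {"gripper":-1,"slide":[0,0,4],"twist":0},
    {"gripper":-1,"slide":[0,0,8],"twist":0},
    {"gripper":-1,"slide":[0,0,12],"twist":0},
    {"gripper":-1,"slide":[0,0,15],"twist":0},
    {"gripper":-1,"slide":[0,0,10],"twist":0}
  ]
}}

```text
time: 22.15
eef_pos: [617.6, -104.9, 136.0]
tool_rot: [-3.053, -0.386, 0.071]
force: [-0.7, 0.1, -1.1]
gripper_width: 21.3
```

```bash
python3 -c "
from h import *
pull()
im,d=snap('scene'); save(cv2.resize(im[130:280,220:420],None,fx=4,fy=4,interpolation=cv2.INTER_CUBIC),'pics/un3.png')"
```

```text
t 22.15 p [ 617.6 -104.9  136. ] xhead 14.5 z [-0.054  0.057 -0.997] F [-0.65  0.09 -1.08] M [-0.07 -0.15  0.01] w 21.3
travel 118.04 lat 0.02 Fpull 0.24 Flat 0.61
```

View pics/un3.png

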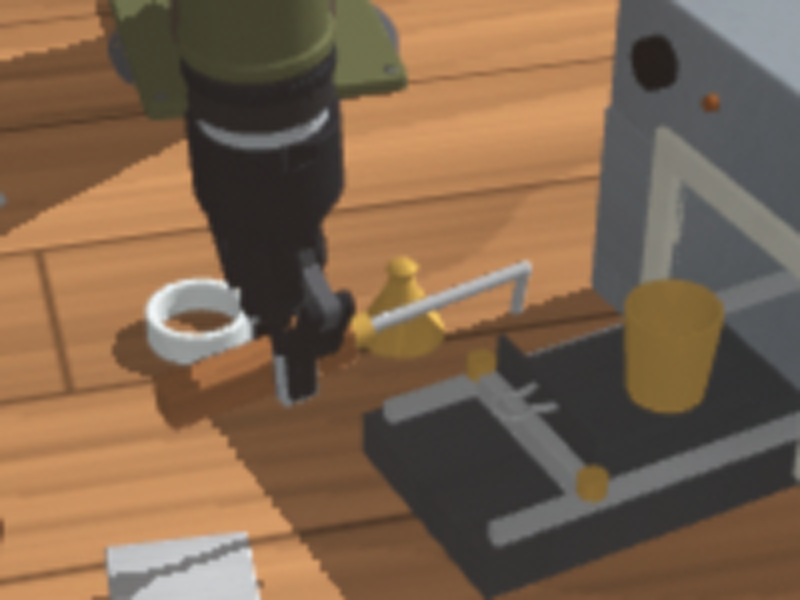

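Request:
{"api": "drive_tool", "payload": {
  "steps": [
    {"gripper":-1,"slide":[-8,-25,0],"twist":-3},
    {"gripper":-1,"slide":[-11,-40,0],"twist":-6},
    {"gripper":-1,"slide":[-11,-45,0],"twist":-6},
    {"gripper":-1,"slide":[-12,-45,0],"twist":-6},
    {"gripper":-1,"slide":[-10,-40,0],"twist":-5}
  ]
}}

```text
time: 22.82
eef_pos: [567.0, -302.0, 139.5]
tool_rot: [-3.055, 0.321, 0.038]
force: [1.2, -0.1, -1.4]
gripper_width: 21.0
```

```bash
python3 -c "
from h import *
pose()"
```

```text
t 22.82 p [ 567.  -302.   139.5] xhead -11.92 z [-0.017  0.072 -0.997] F [ 1.18 -0.07 -1.45] M [-0.13 -0.04  0.  ] w 21.0
```

Request:
{"api": "drive_tool", "payload": {
  "steps": [
    {"gripper":-1,"slide":[-12,-35,0],"twist":-2},
    {"gripper":-1,"slide":[-5,-20,0],"twist":-1},
    {"gripper":-1,"slide":[0,-5,0],"twist":0},
    {"gripper":-1,"slide":[0,0,0],"twist":0},
    {"gripper":-1,"slide":[0,0,0],"twist":0}
  ]
}}

```text
time: 23.45
eef_pos: [549.5, -364.3, 139.6]
tool_rot: [-3.042, 0.405, 0.034]
force: [0.2, 0.1, -1.0]
gripper_width: 21.1
```

```bash
python3 -c "
from h import *
pose()
im,d=snap('top'); save(cv2.resize(im[180:310,370:520],None,fx=4,fy=4,interpolation=cv2.INTER_CUBIC),'pics/ret_t.png')
rod(135,185,(385,455,215,262))
im,d=snap('scene'); save(cv2.resize(im[130:310,80:320],None,fx=3,fy=3,interpolation=cv2.INTER_CUBIC),'pics/ret_s.png')
"
```

```text
t 23.45 p [ 549.5 -364.3  139.6] xhead -15.11 z [-0.012  0.075 -0.997] F [ 0.24  0.15 -0.97] M [-0.09  0.01 -0.01] w 21.1
rod n 182 c [ 576.1 -264.9  165.8] dir [0.263 0.964 0.045] head 74.74 end [ 588.9 -217.9  168. ]
```

View pics/ret_t.png

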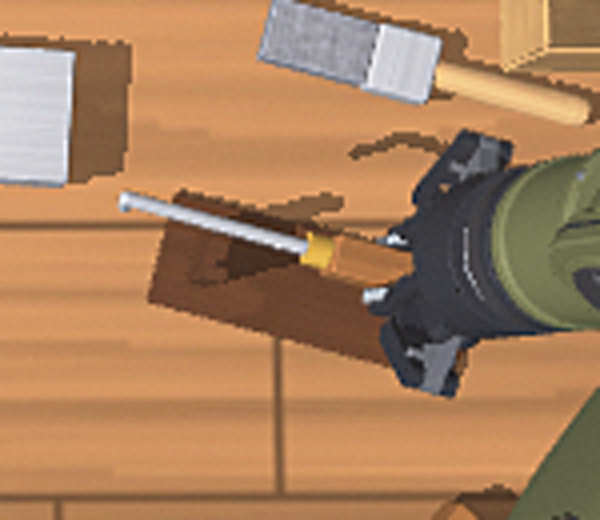

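View pics/ret_s.png

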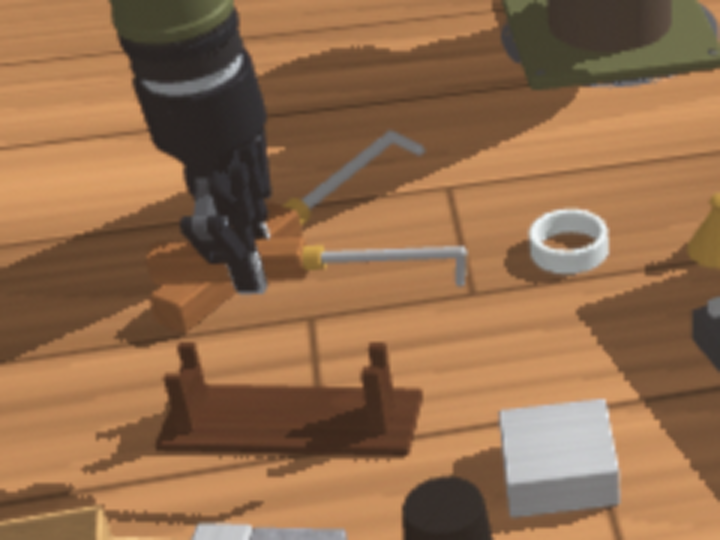

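Request:
{"api": "drive_tool", "payload": {
  "steps": [
    {"gripper":-1,"slide":[-3,-6,0],"twist":0},
    {"gripper":-1,"slide":[-2,-3.5,-10],"twist":0},
    {"gripper":-1,"slide":[0,0,-15],"twist":0},
    {"gripper":-1,"slide":[0,0,-15],"twist":0},
    {"gripper":-1,"slide":[0,0,-5],"twist":0}
  ]
}}

```text
time: 24.18
eef_pos: [544.1, -372.9, 91.0]
tool_rot: [-3.042, 0.402, 0.036]
force: [0.3, -0.6, -1.7]
gripper_width: 20.6
```

Request:
{"api": "drive_tool", "payload": {
  "steps": [
    {"gripper":-1,"slide":[0,0,0],"twist":0},
    {"gripper":-1,"slide":[0,0,0],"twist":0},
    {"gripper":-1,"slide":[0,0,0],"twist":0},
    {"gripper":-1,"slide":[0,0,0],"twist":0},
    {"gripper":-1,"slide":[0,0,0],"twist":0}
  ]
}}

```text
time: 24.8
eef_pos: [544.6, -373.1, 91.4]
tool_rot: [-3.042, 0.402, 0.034]
force: [-0.1, 0.5, -1.4]
gripper_width: 20.5
```

```bash
python3 -c "
from h import *
pose()
im,d=snap('top'); save(cv2.resize(im[215:290,380:510],None,fx=6,fy=6,interpolation=cv2.INTER_CUBIC),'pics/r2_t.png')
rod(90,140,(385,455,215,262))
im,d=snap('scene'); save(cv2.resize(im[190:310,80:280],None,fx=4,fy=4,interpolation=cv2.INTER_CUBIC),'pics/r2_s.png')
"
```

```text
t 24.8 p [ 544.6 -373.1   91.4] xhead -14.99 z [-0.013  0.075 -0.997] F [-0.05  0.53 -1.43] M [-0.04 -0.04 -0.02] w 20.5
rod n 163 c [ 571.  -272.7  117.5] dir [0.263 0.964 0.039] head 74.74 end [ 583.8 -226.   119.4]
```

View pics/r2_t.png

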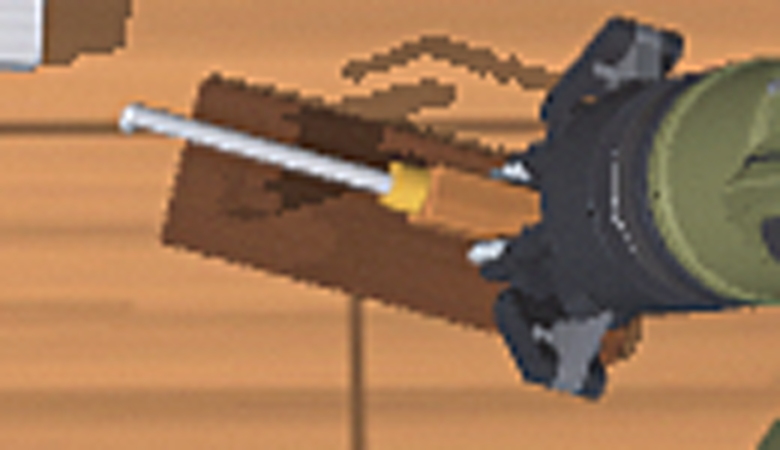

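View pics/r2_s.png

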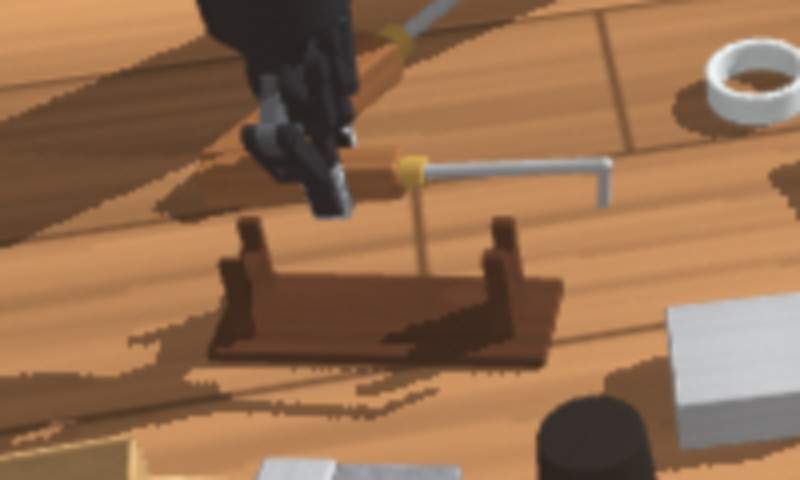

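Request:
{"api": "drive_tool", "payload": {
  "steps": [
    {"gripper":-1,"slide":[-0.3,-1.5,-6],"twist":0},
    {"gripper":-1,"slide":[0,0,-8],"twist":0},
    {"gripper":-1,"slide":[0,0,-8],"twist":0},
    {"gripper":-1,"slide":[0,0,-6],"twist":0},
    {"gripper":-1,"slide":[0,0,0],"twist":0}
  ]
}}

```text
time: 25.52
eef_pos: [543.6, -374.3, 60.4]
tool_rot: [-3.042, 0.402, 0.037]
force: [0.4, 0.3, -1.5]
gripper_width: 20.8
```

```bash
python3 -c "
from h import *
pose()"
```

```text
t 25.52 p [ 543.6 -374.3   60.4] xhead -14.99 z [-0.014  0.076 -0.997] F [ 0.35  0.25 -1.49] M [-0.1  -0.01 -0.02] w 20.8
```

Request:
{"api": "drive_tool", "payload": {
  "steps": [
    {"gripper":-1,"slide":[0.7,0,-4],"twist":0},
    {"gripper":-1,"slide":[0,0,-4],"twist":0},
    {"gripper":-1,"slide":[0,0,-4],"twist":0},
    {"gripper":-1,"slide":[0,0,-3],"twist":0},
    {"gripper":-1,"slide":[0,0,0],"twist":0}
  ]
}}

```text
time: 26.15
eef_pos: [544.6, -374.4, 44.7]
tool_rot: [-3.042, 0.402, 0.036]
force: [0.1, 0.2, -1.3]
gripper_width: 20.8
```

```bash
python3 -c "
from h import *
pose()
im,d=snap('top'); save(cv2.resize(im[215:290,380:510],None,fx=6,fy=6,interpolation=cv2.INTER_CUBIC),'pics/r3_t.png')
rod(45,100,(385,455,215,262))
im,d=snap('scene'); save(cv2.resize(im[190:310,80:280],None,fx=4,fy=4,interpolation=cv2.INTER_CUBIC),'pics/r3_s.png')
"
```

```text
t 26.15 p [ 544.6 -374.4   44.7] xhead -14.99 z [-0.014  0.075 -0.997] F [ 0.09  0.21 -1.34] M [-0.08 -0.04 -0.  ] w 20.8
rod n 158 c [ 569.6 -278.1   70.1] dir [0.3   0.95  0.089] head 72.49 end [ 585.3 -228.4   74.8]
```

View pics/r3_t.png

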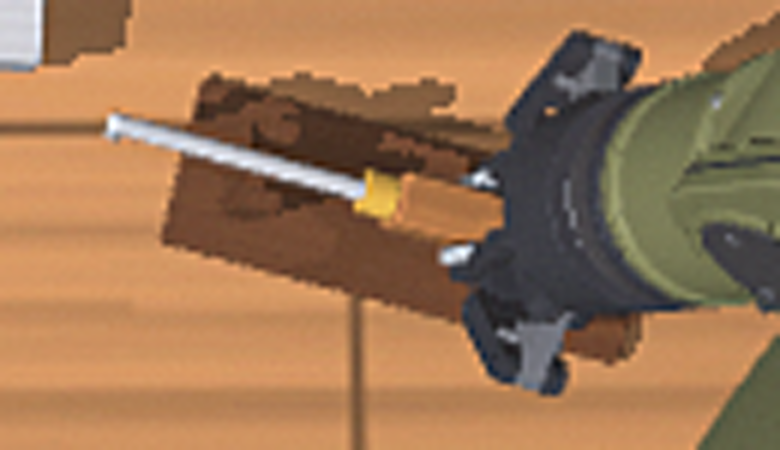

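View pics/r3_s.png

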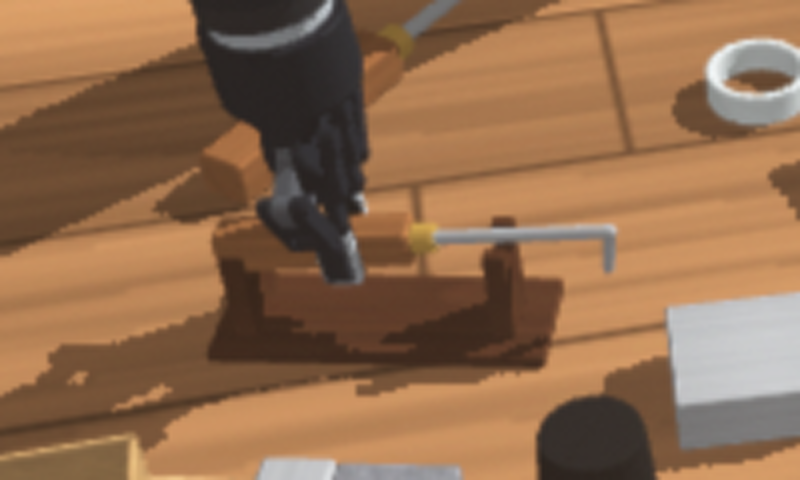

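Request:
{"api": "drive_tool", "payload": {
  "steps": [
    {"gripper":-1,"slide":[0,-0.3,-1.5],"twist":0},
    {"gripper":-1,"slide":[0,0,-1.5],"twist":0},
    {"gripper":-1,"slide":[0,0,-1],"twist":0},
    {"gripper":-1,"slide":[0,0,0],"twist":0},
    {"gripper":-1,"slide":[0,0,0],"twist":0}
  ]
}}

```text
time: 26.88
eef_pos: [545.2, -375.1, 42.3]
tool_rot: [-3.043, 0.402, 0.033]
force: [-0.7, 0.7, -0.3]
gripper_width: 20.9
```

```bash
python3 -c "
from h import *
pose()"
```

```text
t 26.88 p [ 545.2 -375.1   42.3] xhead -15.0 z [-0.012  0.074 -0.997] F [-0.7   0.67 -0.29] M [-0.09  0.02 -0.06] w 20.9
```

Request:
{"api": "drive_tool", "payload": {
  "steps": [
    {"gripper":-1,"slide":[0,0,-1.2],"twist":0},
    {"gripper":-1,"slide":[0,0,-1.2],"twist":0},
    {"gripper":-1,"slide":[0,0,-1.2],"twist":0},
    {"gripper":-1,"slide":[0,0,0],"twist":0},
    {"gripper":-1,"slide":[0,0,0],"twist":0}
  ]
}}

```text
time: 27.5
eef_pos: [545.3, -375.1, 42.1]
tool_rot: [-3.044, 0.403, 0.031]
force: [-0.1, 0.4, 0.5]
gripper_width: 21.0
```

```bash
python3 -c "
from h import *
pose()
im,d=snap('scene'); save(cv2.resize(im[190:310,80:280],None,fx=4,fy=4,interpolation=cv2.INTER_CUBIC),'pics/r4_s.png')
"
```

```text
t 27.5 p [ 545.3 -375.1   42.1] xhead -15.04 z [-0.011  0.072 -0.997] F [-0.09  0.39  0.54] M [-0.08  0.16 -0.03] w 21.0
```

View pics/r4_s.png

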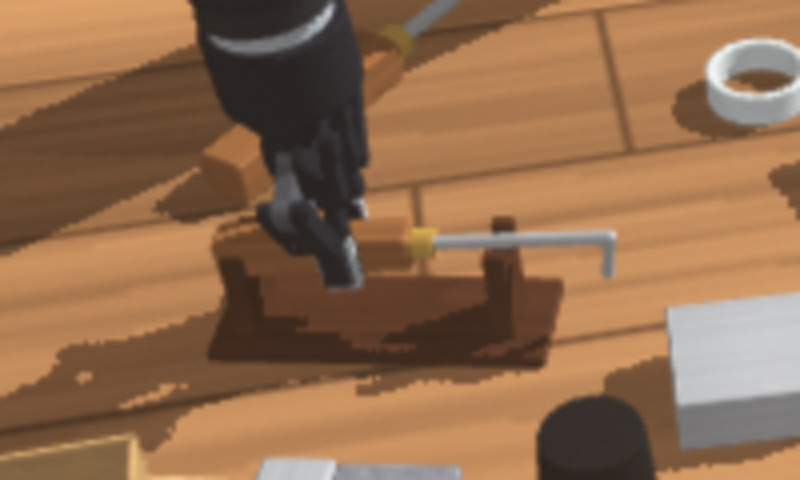

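Request:
{"api": "drive_tool", "payload": {
  "steps": [
    {"gripper":-0.4,"slide":[0,0,0],"twist":0},
    {"gripper":-0.3,"slide":[0,0,0],"twist":0},
    {"gripper":0,"slide":[0,0,0],"twist":0},
    {"gripper":0.5,"slide":[0,0,0],"twist":0},
    {"gripper":0.8,"slide":[0,0,0],"twist":0}
  ]
}}

```text
time: 28.18
eef_pos: [545.9, -375.4, 41.1]
tool_rot: [-3.044, 0.403, 0.03]
force: [-0.1, 0.0, 0.0]
gripper_width: 76.2
```

```bash
python3 -c "
from h import *
pose()
im,d=snap('top'); save(cv2.resize(im[215:290,380:510],None,fx=6,fy=6,interpolation=cv2.INTER_CUBIC),'pics/r5_t.png')
im,d=snap('scene'); save(cv2.resize(im[190:310,80:280],None,fx=4,fy=4,interpolation=cv2.INTER_CUBIC),'pics/r5_s.png')
"
```

```text
t 28.18 p [ 545.9 -375.4   41.1] xhead -15.02 z [-0.01   0.073 -0.997] F [-0.13  0.03  0.01] M [-0.05 -0.01 -0.01] w 76.2
```

View pics/r5_s.png

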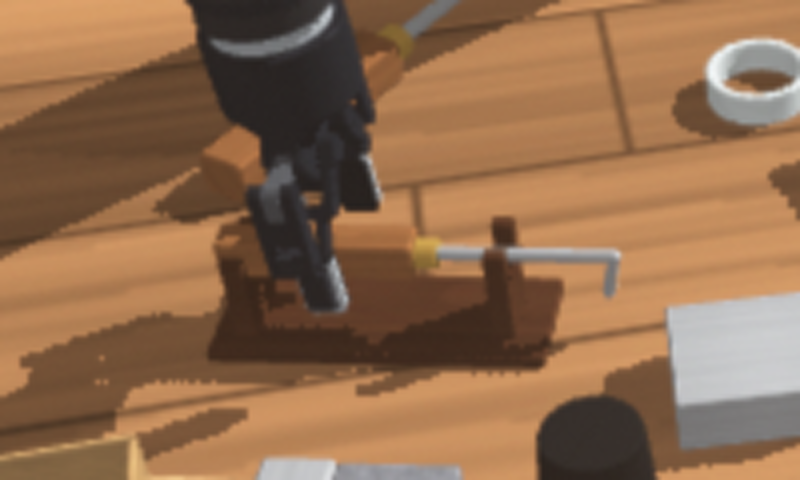

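View pics/r5_t.png

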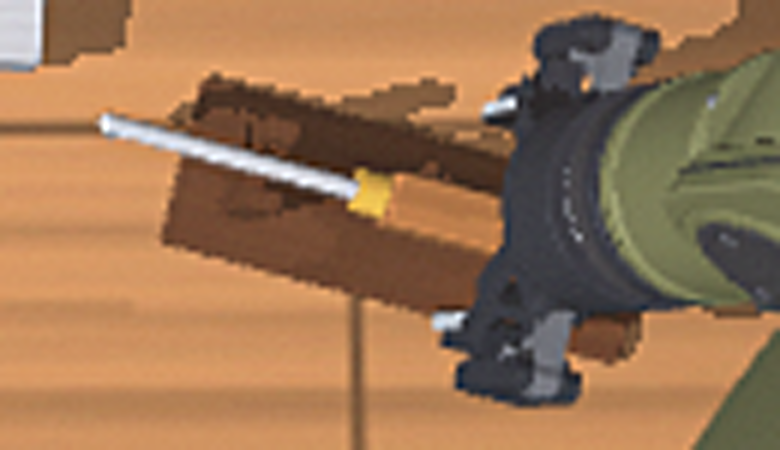

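The hook dropped into both forks, and its rod end at crop (105,125) is where it started. I'll retreat straight up.

Request:
{"api": "drive_tool", "payload": {
  "steps": [
    {"gripper":1,"slide":[0,0,5],"twist":0},
    {"gripper":1,"slide":[0,0,15],"twist":0},
    {"gripper":1,"slide":[0,0,30],"twist":0},
    {"gripper":1,"slide":[0,0,50],"twist":0},
    {"gripper":1,"slide":[0,0,50],"twist":0}
  ]
}}

```text
time: 28.9
eef_pos: [543.1, -373.4, 194.1]
tool_rot: [-3.04, 0.403, 0.04]
force: [1.3, -0.5, -0.4]
gripper_width: 85.4
```

Request:
{"api": "drive_tool", "payload": {
  "steps": [
    {"gripper":1,"slide":[-40,-15,10],"twist":0},
    {"gripper":1,"slide":[-50,-20,0],"twist":0},
    {"gripper":1,"slide":[-50,-20,0],"twist":0},
    {"gripper":1,"slide":[-40,-10,0],"twist":0},
    {"gripper":1,"slide":[0,0,0],"twist":0}
  ]
}}

```text
time: 29.52
eef_pos: [362.8, -442.8, 217.9]
tool_rot: [-3.055, 0.4, 0.013]
force: [0.7, -0.1, -0.1]
gripper_width: 85.1
```

Run:
```python
from h import *
pose()
im,d=snap('top'); save(im,'pics/end_t.png')
im0=cv2.imread('pics/top0.png')[...,::-1]
W=world('top'); hsv=cv2.cvtColor(im,cv2.COLOR_RGB2HSV); v,u=np.mgrid[0:480,0:640]
roi=(u>380)&(u<510)&(v>225)&(v<275)
hm=roi&(W[...,2]>61)&(W[...,2]<72)&(hsv[...,2]>125)&(hsv[...,1]>90)&(u>438)
P=W[hm];c=P[:,:2].mean(0);a=np.linalg.svd(P[:,:2]-c,full_matrices=0)[2][0];a*=np.sign(a[1]);s=(P[:,:2]-c)@a
print('handle',c,np.degrees(np.arctan2(a[1],a[0])),s.min(),s.max(),P[:,2].mean())
rm=roi&(W[...,2]>45)&(hsv[...,1]<70)&(hsv[...,2]>110); Q=W[rm]; print('rod end',Q[Q[:,1].argmax()], ((Q[:,:2]-c)@a).max(),Q[:,2].mean())
a=np.hstack([cv2.resize(im0[180:310,190:330],None,fx=2.8,fy=2.8),cv2.resize(im[180:310,190:330],None,fx=2.8,fy=2.8)]); save(a,'pics/end_cmp.png')
im,d=snap('scene'); save(im,'pics/end_s.png')
```

```text
t 29.52 p [ 362.8 -442.8  217.9] xhead -14.9 z [-0.001  0.061 -0.998] F [ 0.72 -0.11 -0.06] M [-0.02  0.03 -0.04] w 85.1
handle [ 541.303741   -385.35767631] 74.54866970374395 -58.6341016126113 62.79462957234247 65.92986051851149
rod end [ 502.06131104  -65.38868367 1134.75532167] 297.94943113312473 65.06496208268317
```

View pics/end_t.png

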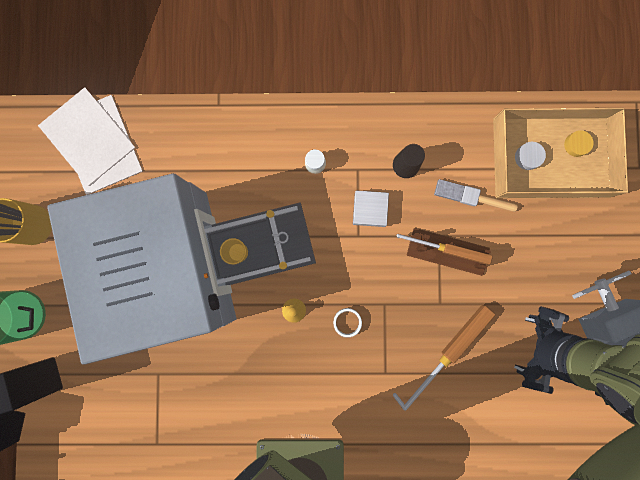

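View pics/end_s.png

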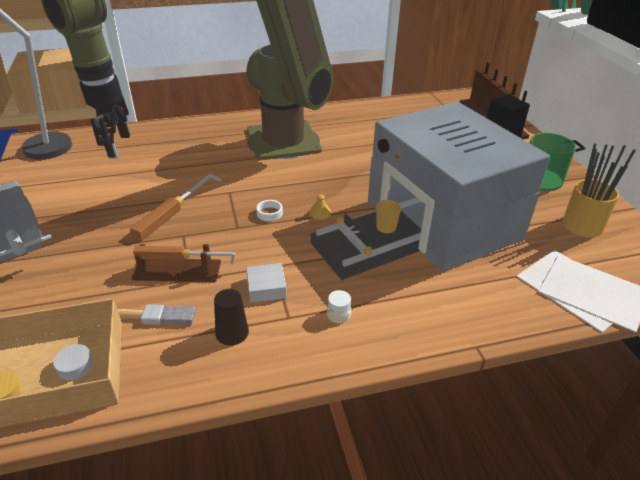

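View pics/end_cmp.png

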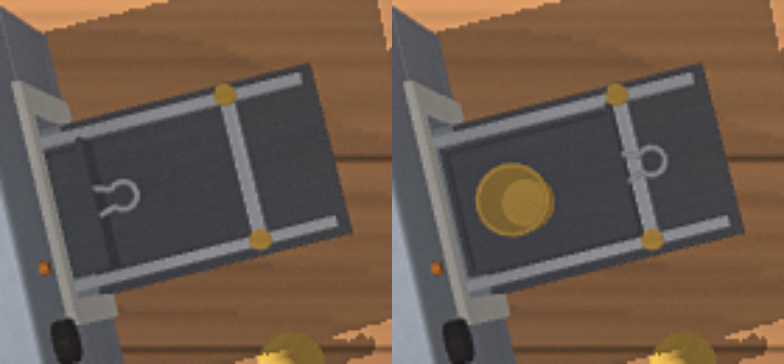

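Run:
```python
from t import *
im,d,K,T=load('top'); g=cv2.cvtColor(im,cv2.COLOR_RGB2GRAY).astype(float); v,u=np.mgrid[0:480,0:640]
m=(u>=280)&(u<=292)&(v>=229)&(v<=246)&(g>100); P=ray('top',np.c_[u[m],v[m]],66)[:,:2]
s=least_squares(lambda q:np.hypot(P[:,0]-q[0],P[:,1]-q[1])-11.5,[580,33],loss='soft_l1').x
ax=np.array([-.2385,.971]); L=np.array([552.4,150.9]); print(s,'tray travel',-(s-L)@ax,'face minus front', (L-94.8*ax-(s+22*ax))@ax)
```

```text
[580.32948163  37.96426811] tray travel 116.3217770362996 face minus front -0.4458985637003664
```

The tray front is within about 0.5 mm of the bar face, and the hook and bystanders are where they started. I'll hand the job in.

```bash
python3 -c "
from h import *
pose(); print(job.job_done())"
```

```text
t 29.62 p [ 365.4 -442.6  217.6] xhead -14.74 z [ 0.001  0.061 -0.998] F [0.91 0.09 0.15] M [-0.07  0.    0.04] w 85.5
the job is handed in; nothing more can be done
None
```

I took the smaller hook from the rest, put its point through the loop and drew the tray about 116 mm onto the stop bar. I then unhooked, laid the hook back in its rest, and handed in at 29.6 s.

**Pull:** Sliding friction read about 3 N. I seated the tray for several short spells at about 7 N, then about 0.6 s at up to about 9 N total. That is roughly 4 to 6 N above friction. The largest pull I read was about 9 N at the ends of moves, so short peaks between readings would not show.

**Last checks:**
- **Tray:** its front is about 0.5 mm from the bar face as measured from the top camera, which is good to about 2 mm.
- **Cup:** it is standing upright in the tray.
- **Hook:** it is in both forks, point down, with its handle centre and heading within about 1.5 mm and 0.1° of the start.
- **Bystanders:** they look unmoved in the top and scene pictures.
- **Robot:** the arm is clear of everything, with the gripper open.

**What disagreed:**
- **Camera offset:** the two cameras differed by about 1–2 mm on the loop's position.
- **Arm tilt:** the tool tilted about 0.06–0.08 rad during the hold. The hook therefore went into the rest slightly nose-up and dropped a few mm into the front fork on release.
- **Rod check:** the final automatic measurement of the rod end failed because it picked up invalid depth points. I judged that end from the pictures instead.

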